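# Crank a sample box tight in its transport clamp

## Task

Secure the white sample box for transport in the bench clamp: swing the folding crank handle up, turn the crank clockwise until you feel the box held firmly between the jaw and the far stop, without squeezing it hard, then let the clamp hold it and fold the handle back down fully flat over the crank. Leave everything else on the table where it stands.

Things in the scene. Friction and masses are not known exactly. Their poses are not given: they have to be found in the camera images.
- clamp: White and grey bench clamp, fixed, 110 mm wide (x), y from -150 to +195 mm of its origin; origin on the table, z up. Bed top 12 mm above the table. At +y a white gearbox (100 x 105 mm, top at 72 mm) carries the crank; at -y a fixed upright stop (top at 68 mm), its face about 66 mm to -y of the origin, but set up to 10 mm either way and not measured. The box stands between jaw and stop.
- clamp_jaw: Grey upright plate, 100 mm wide, top 66 mm above the table, with a black sprung rubber pad on its -y side. Slides along the clamp's -y as the crank turns clockwise. Its origin coincides with the clamp's origin when the crank reads 0; the pad's face is 65 mm to +y of this origin. The pad gives 1 mm per 10 N. The box is held firmly at 10 to 35 N (aim for about 20 N); 45 N damages it.
- crank_hub (a point): Point on the crank's vertical axis, 118 mm above the table, at the height of the handle's fold pivot. 140 mm to +y of the clamp's origin.
- handle_pivot (a point): Fold pivot at the outer end of the crank arm, 55 mm from the crank's axis, 118 mm above the table. The pivot's axis is level and tangential (square to the arm). The steel arm below the handle is 12 mm wide, its top 10 mm below the pivot; at the pivot two 26 mm high cheeks, 20 mm over their outsides, reach 6 mm above the pivot.
- grip_point (a point): Point on the axis of the handle, 42 mm from the fold pivot, where it is pinched: a black round sleeve, 16 mm in diameter, 50 mm long (12 to 62 mm from the pivot), that spins freely on its own axis. Folded, the handle lies level on top of the arm and points from the pivot across the crank's axis; up, it stands vertically over the pivot.
- handle (a joint): Fold angle of the handle: 0 = folded flat over the arm, 1.57 (its stop) = standing straight up for cranking. A stiff pivot (0.1 N m of friction, about 2.4 N at the grip point): it stays where it is left.
- crank (a joint): Crank angle in rad, growing clockwise seen from above, which closes the jaw by 8 mm per rad (50 mm per turn); 0 = fully open. Starts between 0 and 1.2. Counted from 0, closing on the box takes 5.3 to 8.2 rad. Running free takes about 0.3 N m (5.5 N at the handle); every 10 N of jaw force adds 0.08 N m (1.5 N at the handle). Self-locking: it stays where left and keeps a jaw force of up to 37 N.
- white_box: White plastic box with its lid on, 81 mm (x) x 78 mm (y) x 76 mm high, 0.3 kg, loose on the clamp's bed between jaw and stop; its y sides, 39 mm from its centre, face jaw and stop. Origin at the centre of its underside, z up.
- swab_stack: Bystander: stack of white gauze swabs, 46 x 60 x 28 mm, origin under its centre.
- tourniquet: Bystander: rolled strap with a buckle, 62 x 46 x 24 mm, origin under its centre.
- ointment_bottle: Bystander: small white bottle, 30 mm wide, 55 mm high, origin under its centre.
- skin_spray: Bystander: pump spray bottle, 44 mm wide, 136 mm high, origin under its centre.
- marker_pen: Bystander: pen, 14 x 126 x 16 mm, origin under its centre.

How it is judged:
On the way, in this order (a step that is already met when the one before it is completed fails the run):
1. the handle is swung up (fold angle over 1.4 rad) (value of joint handle above 1.4 rad), for 0.2 s.
2. with the handle still up (over 1.2 rad), the crank has pressed the jaw on the box with 10 to 35 N (contact force between clamp_jaw and white_box between 10 and 35 N and value of joint handle above 1.2 rad), for 0.3 s.
At the end, for the whole second after the job is handed in: The jaw presses on the white box with 10 to 35 N, the box stands upright (within 0.08 rad) and still, and the handle is folded flat (fold angle under 0.08 rad) (contact force between clamp_jaw and white_box between 10 and 35 N and value of joint handle below 0.08 rad and angle between white_box's own z axis and vertical below 0.08 rad and linear speed of white_box below 0.01 m/s); the robot touches nothing.
It fails at once if the jaw squeezes the box with more than 45 N (contact force between clamp_jaw and white_box above 45 N).
It fails at once if a bystander is moved more than 30 mm (distance of any of swab_stack, tourniquet, ointment_bottle, skin_spray, marker_pen from where it was at the start of the episode above 0.03 m).
It also fails if it takes over 72 s, if anything falls off the work surface, if the arm or the gripper's body presses on something with over 40 N, if the wrist force passes 120 N, or if a joint passes its speed limit or range.

## Robot

A 7-joint arm with a two-finger parallel gripper is mounted at the origin on the work surface; the furniture and walls round the work are solid. World frame = base frame: x ahead of the robot, y to its left, z up, the work surface at z = 0. Lengths are in m, angles in rad, forces in N, time in s.
With the tool pointing down it reaches from about 0.35 to 0.9 m from the base axis. Payload 7.2 kg.
Tool frame: the origin (TCP) lies midway between the tips of the shut fingers; the grasp point (between the pads) lies 19 mm behind it; z points along the fingers, y is the direction in which the jaws open and shut (so a half turn about z gives the same grasp; the last joint's range is limited). The gripper opens to 88 mm and grips with 3 to 60 N. Pads are 20 mm wide; open, the fingers measure 115 mm over their backs; the gripper's body (75 mm by 178 mm) begins 61 mm behind the grasp point.
Start: joints at [1.224, 0.411, -0.013, 1.596, 0.006, 1.134, -0.082], TCP at [0.172, -0.601, 0.185] pointing down, gripper open.
Joint ranges: [-2.95, 2.95], [-0.29, 1.99], [-1.47, 1.44], [0.14, 2.54], [-1.03, 4.17], [0.13, 1.85], [-2.86, 2.86]. Speed limits (rad/s): [2.39, 2.39, 3.01, 3.01, 3.14, 3.14, 3.14].

## Interface

Orientations are given as [roll, pitch, yaw] about the fixed x, y, z axes, in that order (R = Rz(yaw) Ry(pitch) Rx(roll)).
In Python, from workcell import bot gives the robot as it stands.
- The arm moves only by the shell command python3 -m creep 'ROWS' [OPENING] [FORCE]. ROWS is JSON, a list of rows, each a list of 6 numbers: the shift along the tool's x, y, z normalised to -1 to 1, where 1 is 0.1 m, then the turn, a rotation vector about the tool's x, y, z normalised to -1 to 1, where 1 is 30 degrees. In form: [[dx, dy, dz, rx, ry, rz], ...]. A call has 1 to 20 rows; each row is the pose to reach, as a shift and turn from the pose measured when the call began, along the tool's axes at that moment; what a row does not reach only later rows make up. A row lasts 1/12 s, in which the tool goes at most 41.7 mm and 7.16 degrees, less where a joint would pass 70% of its speed; a pose out of reach is approached as far as the arm can. A call with a number of a shift or a turn outside -1 to 1 is refused whole. A call with a gripper value outside its range is refused whole. OPENING is the closure, from 0 (fully open) to 1 (shut), set as the call begins (- or left out, the last holds). The fingers move at their own pace and stop on an object; FORCE is the grip in N (left out, the last holds). Time passes only in rows, so rows that repeat a pose let the fingers close. It gives the time, the measured TCP pose, the force and the opening at its end, in the units of the state.
- bot.get_obs(): the state, without advancing time (a new reading comes with each control period).
- bot.snapshot(name): name is "scene" or "top" or "wrist"; returns the picture (384x512x3 uint8, blue, green, red); there is no depth.
- bot.camera_params(name): a dict with "fov_y" (degrees; the focal length in pixels is half the picture's height over the tangent of half this angle, whatever the lens; pixels are square), "cx", "cy" (the principal point, pixels), "k1" (the pictures are not rectified: a ray, as slopes to the right and down, at radius r is drawn at 1 + k1 r^2 times it, then the intrinsics apply), "cam_to_world" (4x4, takes a point from camera to world coordinates); the wrist camera has in their place "hand_eye" (4x4, takes a point from camera to tool coordinates, whose origin is the TCP and whose axes are the flange's). Camera axes: x right, y up, looking along -z (the intrinsics and any distortion apply to the point x, -y, -z); pixel columns grow to the right and rows downward; lengths in m; the calibration is good to about 2 mm. A picture is of the moment at which its call begins: read the wrist's pose just before it. camera_params takes no time and is no camera call.
- bot.sign_off(): hands the job in, once; it reports no verdict.
The state is a dict: "time": time; "qpos": joint angles; "dq": joint speeds; "effort": joint torques, N m; "eef_pos": TCP position; "tool_rot": TCP orientation; "force": force on the tool from outside, world axes, zero at the start; "torque": the same for the moment, N m; "grip_width": finger opening in m.
Only numpy, scipy, OpenCV 4.12 (cv2) and the standard library are available. Lean on these libraries where they do the work, as an engineer would, in place of code of your own. Each camera call takes 0.05 s, during which the arm holds its last target.

## Working session

There is one attempt and no reset: what is moved stays moved. The work goes in short steps, Python scripts to look and compute and a shell command to move; the robot and the scene stay as the last step left them, time stands still between calls to the robot, and variables do not carry over. Pictures are saved under pics/ and viewed, and the job is handed in when it is done.

```bash
ls; mkdir -p pics
python3 - <<'E'
from workcell import bot
import cv2
o=bot.get_obs()
for k,v in o.items(): print(k,v)
for n in ["scene","top","wrist"]:
    print(n,bot.camera_params(n))
    cv2.imwrite(f"pics/{n}0.png",bot.snapshot(n))
E
```

```text
pics
time 0.0
qpos [ 1.22381291  0.41192249 -0.01273862  1.59703145  0.0055882   1.13431054
 -0.08217691]
dq [-8.46595456e-04  1.24404178e-03  1.37764588e-03  1.21969188e-04
 -4.88898934e-05  2.16853539e-03  3.81710529e-04]
effort [ 1.19828146e-04 -5.87942934e+01  6.42205551e-01 -2.91068172e+01
 -5.37276256e-02  1.83061446e-02  1.60099767e-04]
eef_pos [ 0.17180887 -0.60032795  0.18420007]
tool_rot [-3.13995895e+00  9.47412205e-05  2.78850539e-01]
force [ 1.3486206   0.11155632 -0.15236424]
torque [ 0.06246923 -0.02266878  0.01321255]
grip_width 0.0876520297326036
scene {'fov_y': 44.97308687634191, 'cx': 252.0123679585905, 'cy': 195.47056456898113, 'k1': 0.049725844606302375, 'cam_to_world': array([[-0.57074405,  0.42383409, -0.70328933, -0.40560731],
       [-0.82079024, -0.26991014,  0.50344007,  0.46853222],
       [ 0.02355014,  0.86458845,  0.50192849,  0.69636491],
       [ 0.        ,  0.        ,  0.        ,  1.        ]])}
top {'fov_y': 46.99356564428785, 'cx': 260.76586103671843, 'cy': 185.7645347920997, 'k1': -0.02930560918401276, 'cam_to_world': array([[ 0.01215099,  0.98264054, -0.18512136,  0.23828365],
       [-0.99979042,  0.0088887 , -0.01844221, -0.1392671 ],
       [-0.01647657,  0.18530665,  0.9825426 ,  1.36857316],
       [ 0.        ,  0.        ,  0.        ,  1.        ]])}
wrist {'fov_y': 71.0524382170224, 'cx': 256.7404091424206, 'cy': 193.63944586144603, 'k1': 0.006466674988707097, 'hand_eye': array([[-4.17641787e-04,  9.55822951e-01,  2.93942703e-01,
         8.09551853e-02],
       [ 9.99999835e-01,  5.15312985e-04, -2.54832863e-04,
         7.63699608e-04],
       [-3.95047590e-04,  2.93942548e-01, -9.55823008e-01,
        -1.99328737e-01],
       [ 0.00000000e+00,  0.00000000e+00,  0.00000000e+00,
         1.00000000e+00]])}
```

View pics/scene0.png

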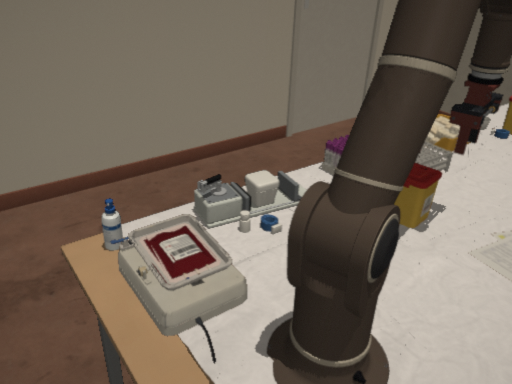

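View pics/top0.png

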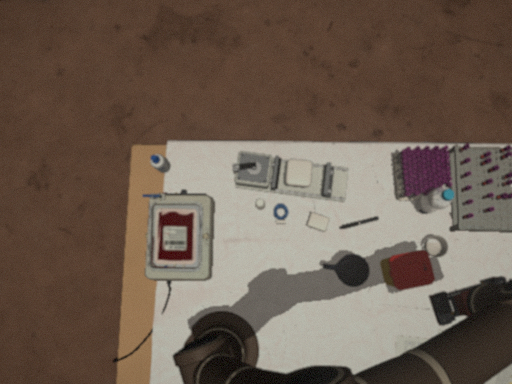

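View pics/wrist0.png

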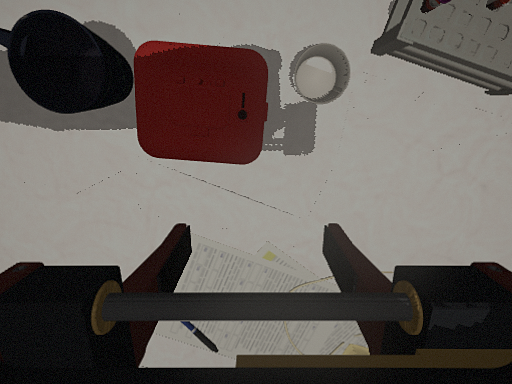

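The clamp is in the top view at about (235–348, 152–198), with its gearbox at the left (+y) and the handle near (246,166). The arm is clear of it. Next I'll build ray helpers and zoom in.

```bash
cat > h.py <<'E'
import numpy as np, cv2
from scipy.spatial.transform import Rotation as R
from workcell import bot
def pose(o=None):
    o=o or bot.get_obs()
    T=np.eye(4);T[:3,:3]=R.from_euler('xyz',o['tool_rot']).as_matrix();T[:3,3]=o['eef_pos'];return T
def cam(name,T=None):
    p=bot.camera_params(name)
    M=p['cam_to_world'] if name!='wrist' else (pose() if T is None else T)@p['hand_eye']
    f=192/np.tan(np.radians(p['fov_y'])/2)
    return M,np.array([[f,0,p['cx']],[0,f,p['cy']],[0,0,1]]),np.array([p['k1'],0,0,0.])
def ray(name,uv,T=None):
    M,K,d=cam(name,T)
    q=cv2.undistortPoints(np.array(uv,float).reshape(-1,1,2),K,d)[:,0]
    v=np.c_[q[:,0],-q[:,1],-np.ones(len(q))]@M[:3,:3].T
    return M[:3,3],v
def onz(name,uv,z,T=None):
    c,v=ray(name,uv,T); return c+v*((z-c[2])/v[:,2])[:,None]
def proj(name,P,T=None):
    M,K,d=cam(name,T)
    p=(np.array(P,float).reshape(-1,3)-M[:3,3])@M[:3,:3]
    p=p*[1,-1,-1]
    return cv2.projectPoints(p,np.zeros(3),np.zeros(3),K,d)[0][:,0]
E
python3 - <<'E'
import cv2
a=cv2.imread('pics/top0.png')[140:240,220:360]; cv2.imwrite('pics/topz.png',cv2.resize(a,None,fx=5.6,fy=5.6,interpolation=cv2.INTER_CUBIC))
a=cv2.imread('pics/scene0.png')[160:250,180:310]; cv2.imwrite('pics/scz.png',cv2.resize(a,None,fx=6,fy=6,interpolation=cv2.INTER_CUBIC))
E
```

```text
(no output)
```

View pics/topz.png

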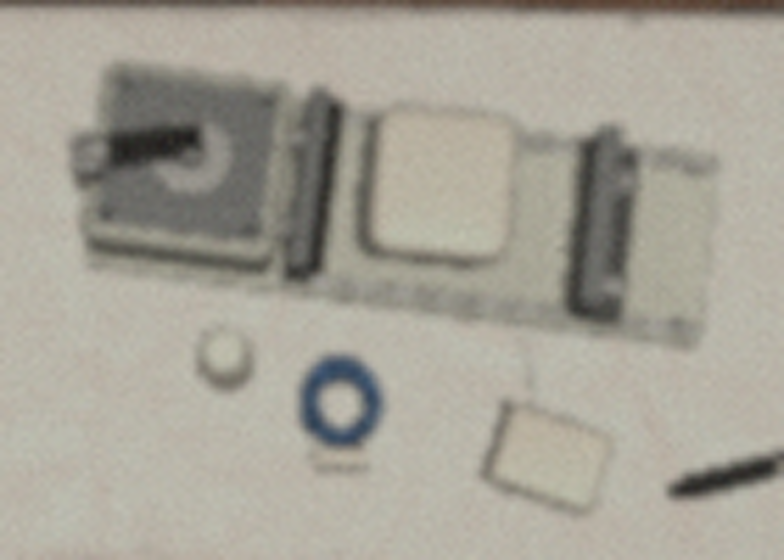

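View pics/scz.png

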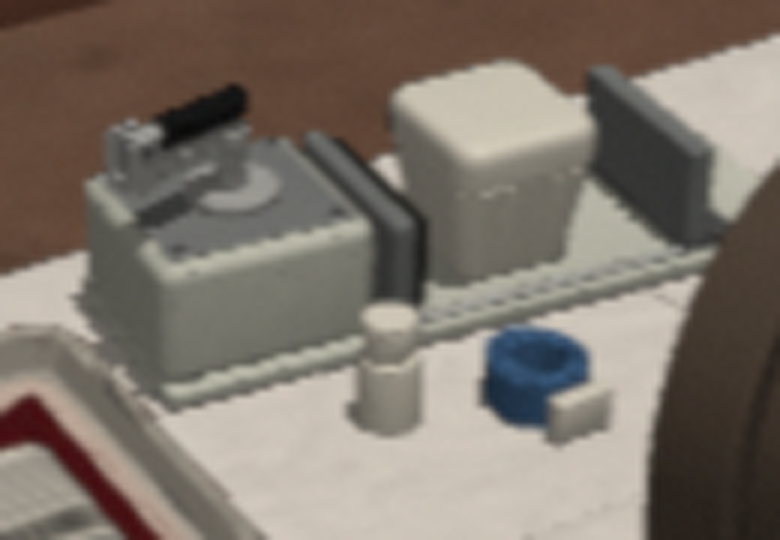

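Run:
```python
from h import *
z=lambda l:[(a/5.6+220,b/5.6+140) for a,b in l]
print('gear top',onz('top',z([(105,65),(282,85),(268,258),(88,235)]),.072).round(4))
print('bed -y',onz('top',z([(715,160),(693,345)]),.012).round(4))
print('bed +y bottom',onz('top',z([(85,262)]),.012).round(4))
print('sleeve',onz('top',z([(112,150),(200,137),(88,160)]),.118).round(4))
print('box top',onz('top',z([(385,108),(515,115),(505,255),(370,245)]),.076).round(4))
print('hubdisc',onz('top',z([(192,160)]),.08).round(4))
print('jaw',onz('top',z([(318,90),(300,270)]),.066).round(4),'stop',onz('top',z([(608,130),(590,310)]),.068).round(4))
```

```text
gear top [[ 0.5875 -0.0468  0.072 ]
 [ 0.577  -0.1428  0.072 ]
 [ 0.4818 -0.1361  0.072 ]
 [ 0.4935 -0.0397  0.072 ]]
bed -y [[ 0.5513 -0.3863  0.012 ]
 [ 0.4462 -0.3716  0.012 ]]
bed +y bottom [[ 0.4899 -0.0338  0.012 ]]
sleeve [[ 0.5295 -0.0547  0.118 ]
 [ 0.5368 -0.1003  0.118 ]
 [ 0.5241 -0.0424  0.118 ]]
box top [[ 0.5637 -0.1983  0.076 ]
 [ 0.5604 -0.268   0.076 ]
 [ 0.4838 -0.262   0.076 ]
 [ 0.4886 -0.1903  0.076 ]]
hubdisc [[ 0.5332 -0.0951  0.08  ]]
jaw [[ 0.576  -0.1624  0.066 ]
 [ 0.4766 -0.1533  0.066 ]] stop [[ 0.5545 -0.3189  0.068 ]
 [ 0.456  -0.3077  0.068 ]]
```

```bash
python3 -m creep '[[0.2,0,-0.3,0,0,-0.2],[0.5,-0.2,-0.6,0,0,-0.4],[0.8,-0.5,-1,0,0,-0.6],[1,-0.7,-1,0,0,-0.8],[1,-0.8,-1,0,0,-0.9]]' 0 20; python3 -c "
from h import *
T=pose();print(T.round(3));print(T[:3,:3].T@(np.array([.52,-.12,.30])-T[:3,3]))"
```

```text
time: 0.57
eef_pos: [0.2516, -0.4929, 0.2879]
tool_rot: [3.138, -0.002, 0.762]
force: [0.3, -0.4, 0.3]
grip_width: 0.0876
[[ 0.723  0.691  0.004  0.252]
 [ 0.691 -0.723 -0.002 -0.493]
 [ 0.002  0.004 -1.     0.288]
 [ 0.     0.     0.     1.   ]]
[ 0.45167302 -0.08427998 -0.01156873]
```

```bash
python3 -m creep '[[0.35,0,-0.1,0,0,-0.2],[0.7,0,-0.2,0,0,-0.4],[1,0,-0.3,0,0,-0.6],[1,0,-0.3,0,0,-0.75]]'; python3 -c "
from h import *
T=pose();print(T.round(3));print(T[:3,:3].T@(np.array([.52,-.12,.30])-T[:3,3]))"
```

```text
time: 0.9
eef_pos: [0.3298, -0.4189, 0.3205]
tool_rot: [3.133, -0.001, 1.169]
force: [0.2, -0.9, 0.5]
grip_width: 0.0879
[[ 0.391  0.92   0.009  0.33 ]
 [ 0.921 -0.391 -0.002 -0.419]
 [ 0.001  0.009 -1.     0.321]
 [ 0.     0.     0.     1.   ]]
[0.34941657 0.05808541 0.02148238]
```

```bash
python3 -m creep '[[0.35,0.2,0,0,0,-0.2],[0.7,0.4,0,0,0,-0.4],[1,0.6,0,0,0,-0.6]]'; python3 -c "
from h import *
T=pose();print(T.round(3));print(T[:3,:3].T@(np.array([.52,-.12,.30])-T[:3,3]))"
```

```text
time: 1.15
eef_pos: [0.4248, -0.3492, 0.3216]
tool_rot: [3.133, 0.002, 1.487]
force: [0.2, -0.1, 0.3]
grip_width: 0.088
[[ 0.084  0.996  0.009  0.425]
 [ 0.996 -0.084 -0.003 -0.349]
 [-0.002  0.009 -1.     0.322]
 [ 0.     0.     0.     1.   ]]
[0.23639519 0.07553324 0.0218181 ]
```

```bash
python3 -m creep '[[0.35,0.4,0,0,0,0],[0.7,0.8,0,0,0,0.1],[1,1,0.0,0,0,0.1]]';python3 -m creep '[[0.35,0,0,0,0,0],[0.7,0,0,0,0,0],[0.9,0,0.0,0,0,0],[0.9,0,0,0,0,0]]'; python3 -c "
from h import *
T=pose();print(repr(T.round(4)),bot.get_obs()['dq'].round(3));cv2.imwrite('pics/w1.png',bot.snapshot('wrist'))
np.save('T1.npy',T)"
```

```text
time: 1.4
eef_pos: [0.5215, -0.2701, 0.3218]
tool_rot: [3.133, 0.001, 1.431]
force: [0.7, -0.2, -0.5]
grip_width: 0.0874
time: 1.73
eef_pos: [0.5351, -0.1747, 0.3218]
tool_rot: [3.133, -0.001, 1.439]
force: [-0.0, 0.1, -0.5]
grip_width: 0.0879
array([[ 1.319e-01,  9.912e-01,  9.100e-03,  5.351e-01],
       [ 9.913e-01, -1.319e-01, -4.000e-04, -1.747e-01],
       [ 8.000e-04,  9.100e-03, -1.000e+00,  3.218e-01],
       [ 0.000e+00,  0.000e+00,  0.000e+00,  1.000e+00]]) [ 0.046  0.01   0.063 -0.019  0.027  0.003  0.064]
```

View pics/w1.png

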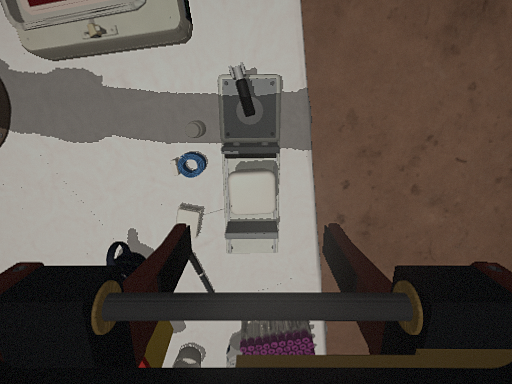

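Run:
```python
import cv2
a=cv2.imread('pics/w1.png')[55:155,205:295]; cv2.imwrite('pics/w1z.png',cv2.resize(a,None,fx=6,fy=6,interpolation=cv2.INTER_CUBIC))
a=cv2.imread('pics/w1.png')[135:260,205:295]; cv2.imwrite('pics/w1y.png',cv2.resize(a,None,fx=4.8,fy=4.8,interpolation=cv2.INTER_CUBIC))
```

```text
(no output)
```

View pics/w1z.png

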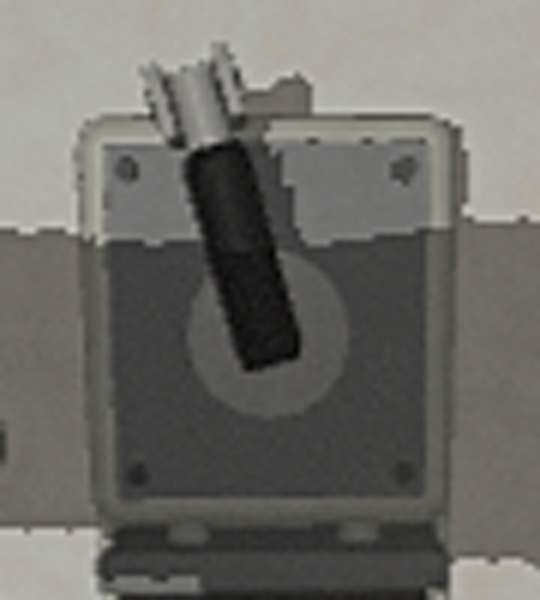

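View pics/w1y.png

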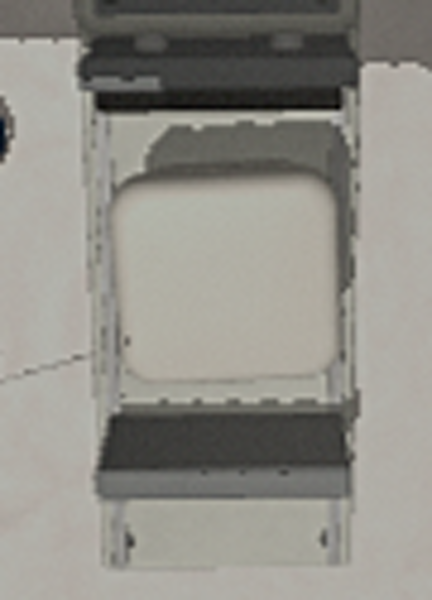

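Run:
```python
from h import *
T=np.load('T1.npy')
z=lambda l:[(a/6+205-.5+.08,b/6+55-.5+.08) for a,b in l]
y=lambda l:[(a/4.8+205-.4,b/4.8+135-.4) for a,b in l]
pl=onz('wrist',z([(105,142),(425,142),(425,497),(105,497)]),.073,T); print('plate',pl.round(4),pl.mean(0))
sc=onz('wrist',z([(127,168),(403,170),(403,472),(137,474)]),.073,T); print('screws',sc.round(4),sc.mean(0))
for P in (pl,sc):
    v=P[0]+P[1]-P[2]-P[3]; w=P[1]+P[2]-P[0]-P[3]
    print('yaw from y',-np.arctan2(v[0],v[1]),'from x',np.arctan2(w[1],w[0]))
print('disc',onz('wrist',z([(268,333)]),.076,T).round(4))
s=onz('wrist',z([(217,150),(272,358),(195,90)]),.118,T);print('sleeve',s.round(4),np.linalg.norm(s[1]-s[0]))
print('stop face top',onz('wrist',y([(110,470),(345,470)]),.068,T).round(4),'bottom',onz('wrist',y([(120,411),(345,405)]),.012,T).round(4))
print('jaw top edge',onz('wrist',y([(82,57),(357,57),(82,85),(357,85)]),.066,T).round(4))
print('bed end',onz('wrist',y([(100,566),(350,566)]),.012,T).round(4))
print('box top',onz('wrist',y([(113,172),(335,172),(340,375),(125,380)]),.076,T).round(4))
```

```text
plate [[ 0.5018 -0.041   0.073 ]
 [ 0.5832 -0.0517  0.073 ]
 [ 0.5732 -0.1407  0.073 ]
 [ 0.4866 -0.1291  0.073 ]] [ 0.53620718 -0.09061901  0.073     ]
screws [[ 0.5064 -0.0478  0.073 ]
 [ 0.5768 -0.0576  0.073 ]
 [ 0.568  -0.1332  0.073 ]
 [ 0.4963 -0.1242  0.073 ]] [ 0.53686824 -0.09070932  0.073     ]
yaw from y -0.1414579299572826 from x -0.1325075754504061
yaw from y -0.12392991183312346 from x -0.13210987706461214
disc [[ 0.5367 -0.0927  0.076 ]]
sleeve [[ 0.5314 -0.0515  0.118 ]
 [ 0.5376 -0.0987  0.118 ]
 [ 0.5283 -0.0383  0.118 ]] 0.0476394030501375
stop face top [[ 0.4667 -0.3006  0.068 ]
 [ 0.5561 -0.313   0.068 ]] bottom [[ 0.4658 -0.2995  0.012 ]
 [ 0.561  -0.3098  0.012 ]]
jaw top edge [[ 0.4825 -0.1442  0.066 ]
 [ 0.5779 -0.1571  0.066 ]
 [ 0.4809 -0.1539  0.066 ]
 [ 0.5768 -0.1668  0.066 ]]
bed end [[ 0.4451 -0.3713  0.012 ]
 [ 0.5546 -0.3865  0.012 ]]
box top [[ 0.4878 -0.1841  0.076 ]
 [ 0.5651 -0.1946  0.076 ]
 [ 0.5583 -0.2707  0.076 ]
 [ 0.4795 -0.2619  0.076 ]]
```

```bash
python3 -m creep '[[0.3,0,0.3,0,0,-0.15],[0.6,-0.06,0.6,0,0,-0.3],[0.93,-0.12,0.9,0,0,-0.5],[0.93,-0.12,1,0,0,-0.51],[0.93,-0.12,1,0,0,-0.51]]'; python3 -c "
from h import *
T=pose();print(repr(T.round(4)),bot.get_obs()['dq'].round(3));cv2.imwrite('pics/w2.png',bot.snapshot('wrist'))
np.save('T2.npy',T)
print(proj('wrist',[[.5353,-.0801,.118],[.5297,-.0385,.118],[.537,-.093,.118]],T))"
```

```text
time: 2.2
eef_pos: [0.5338, -0.0837, 0.2182]
tool_rot: [3.139, 0.002, 1.705]
force: [-0.6, -0.4, 1.2]
grip_width: 0.0877
array([[-0.1338,  0.991 ,  0.0031,  0.5338],
       [ 0.991 ,  0.1338, -0.0011, -0.0837],
       [-0.0015,  0.0029, -1.    ,  0.2182],
       [ 0.    ,  0.    ,  0.    ,  1.    ]]) [ 0.029 -0.023  0.048 -0.087 -0.002  0.063  0.008]
[[258.17037067 180.69627546]
 [258.22954503 143.7728257 ]
 [258.12191454 191.54302736]]
```

View pics/w2.png

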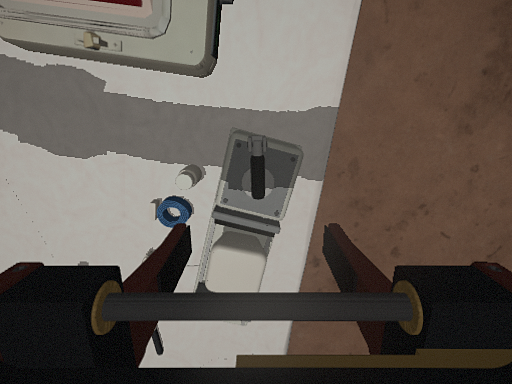

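Run:
```python
import cv2
from h import *
a=cv2.imread('pics/w2.png')
cv2.imwrite('pics/w2z.png',cv2.resize(a[120:220,205:310],None,fx=6,fy=6,interpolation=cv2.INTER_CUBIC))
g=a.max(2)
c=g[140:205,245:272]
for r in range(140,206,4): print(r,g[r,246:271])
T=np.load('T2.npy')
print(proj('wrist',[[.5297+.0056*k/42,-.0385-.0416*k/42,.118] for k in (12,62)],T))
```

```text
140 [106  89  84  83  80  65  79  80  72  71  73  71  73  70  73  72  63  74
  83  84  72  77  79  78  75]
144 [69 47 79 86 86 59 45 71 82 84 85 87 84 82 78 60 46 80 84 82 49 77 97 98
 95]
148 [63 65 74 85 85 69 69 76 80 82 84 85 86 84 78 74 55 74 85 86 64 64 64 67
 67]
152 [65 69 68 61 59 62 67 75 82 82 84 87 85 83 77 72 55 62 66 64 63 66 67 65
 64]
156 [63 64 67 69 61 32 25 26 35 37 36 36 40 38 30 29 21 22 64 69 67 61 63 65
 65]
160 [66 69 65 72 43 21 27 26 30 30 31 27 31 29 28 25 29 22 39 66 62 68 69 65
 67]
164 [66 67 65 73 51 28 23 21 29 26 21 30 29 30 28 26 28 29 39 64 68 65 64 64
 65]
168 [65 65 59 66 57 33 21 23 17 30 27 29 32 26 25 28 19 24 43 65 65 63 66 65
 67]
172 [85 88 89 91 62 30 27 28 28 30 31 25 31 30 30 32 26 29 30 86 88 86 89 85
 68]
176 [89 88 90 88 80 40 18 28 25 28 24 30 30 22 33 31 27 27 34 82 90 87 85 86
 87]
180 [89 87 86 87 80 40 24 27 26 29 31 28 32 29 31 28 30 26 31 83 89 87 85 84
 85]
184 [87 85 85 88 90 51 21 27 34 26 28 30 33 28 28 32 27 24 31 85 87 84 84 86
 85]
188 [ 86  85  84  90  81  40  23  28  27  36  28  33  30  30  30  31  31  25
  25  97 142 147 152  99  71]
192 [157 154 148 149 160  94  30  26  30  31  33  31  28  32  31  33  29  28
   9 143 148 146 144 143 137]
196 [111 112 113 118 137 124  55  23  31  31  33  32  38  30  37  31  33  23
 103 142 116 107 110 110 108]
200 [113 112 111 112 110 108 111 113 115 115 114 116 114 115 113 114 115 112
 111 110 110 111 109 113 110]
204 [111 112 109 112 111 111 113 111 112 110 111 112 110 110 112 110 110 110
 108 110 112 111 112 112 111]
[[258.21209806 154.63710244]
 [258.14395351 197.24955122]]
```

View pics/w2z.png

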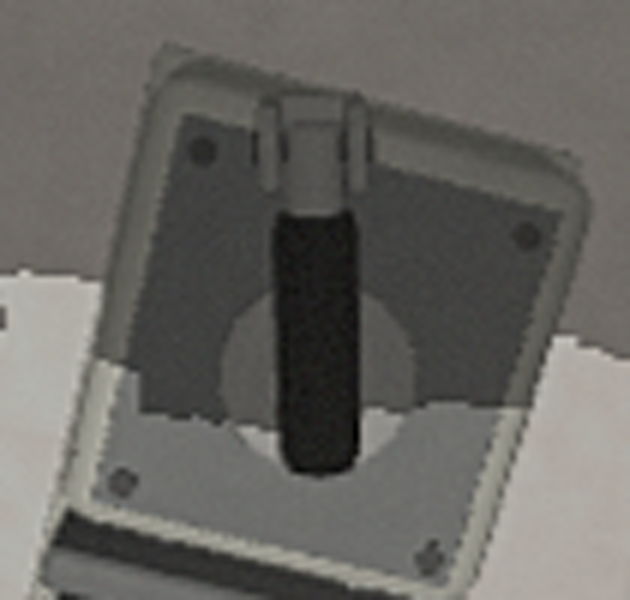

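```bash
python3 -m creep '[[0.02,0.01,0.3,0,0,0],[0.04,0.01,0.6,0,0,0],[0.04,0.01,0.9,0,0,0],[0.04,0.01,0.9,0,0,0]]' 0.5; python3 -c "
from h import *
T=pose();print(repr(T.round(4)),bot.get_obs()['dq'].round(3));cv2.imwrite('pics/w3.png',bot.snapshot('wrist'))"
```

```text
time: 2.58
eef_pos: [0.5335, -0.0846, 0.1265]
tool_rot: [-3.141, 0.002, 1.697]
force: [-0.6, -1.0, -0.3]
grip_width: 0.0642
array([[-1.263e-01,  9.920e-01, -7.000e-04,  5.335e-01],
       [ 9.920e-01,  1.263e-01, -2.400e-03, -8.460e-02],
       [-2.300e-03, -1.000e-03, -1.000e+00,  1.265e-01],
       [ 0.000e+00,  0.000e+00,  0.000e+00,  1.000e+00]]) [ 0.007 -0.051 -0.021 -0.074 -0.041  0.105  0.04 ]
```

View pics/w3.png

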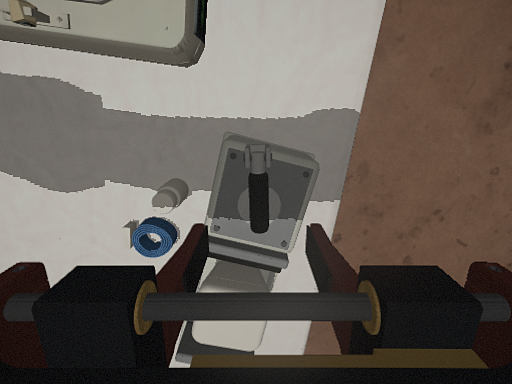

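```bash
python3 -m creep '[[0.03,0.02,0.12,0,0,0],[0.05,0.02,0.22,0,0,0],[0.05,0.02,0.22,0,0,0],[0.05,0.02,0.22,0,0,0]]' 0.5; python3 -c "
from h import *
T=pose();print(repr(T.round(4)),bot.get_obs()['dq'].round(3));"
```

```text
time: 2.97
eef_pos: [0.5365, -0.0791, 0.1076]
tool_rot: [3.14, 0.003, 1.698]
force: [-1.5, 0.7, -0.3]
grip_width: 0.044
array([[-0.1269,  0.9919,  0.0021,  0.5365],
       [ 0.9919,  0.1269, -0.0025, -0.0791],
       [-0.0028,  0.0018, -1.    ,  0.1076],
       [ 0.    ,  0.    ,  0.    ,  1.    ]]) [ 0.002 -0.011 -0.003 -0.007 -0.003  0.005  0.005]
```

```bash
python3 -m creep '[[0,-0.01,0.03,0,0,0],[0,-0.01,0.03,0,0,0],[0,-0.01,0.03,0,0,0],[0,-0.01,0.03,0,0,0],[0,-0.01,0.03,0,0,0],[0,-0.01,0.03,0,0,0]]' 1 40; python3 -c "
from h import *
T=pose();print(repr(T.round(4)),bot.get_obs()['dq'].round(3));cv2.imwrite('pics/w4.png',bot.snapshot('wrist'))"
```

```text
time: 3.47
eef_pos: [0.5356, -0.0792, 0.1047]
tool_rot: [3.14, 0.003, 1.698]
force: [-1.1, 0.1, 0.3]
grip_width: 0.0075
array([[-0.1269,  0.9919,  0.0023,  0.5356],
       [ 0.9919,  0.1269, -0.0026, -0.0792],
       [-0.0029,  0.0019, -1.    ,  0.1047],
       [ 0.    ,  0.    ,  0.    ,  1.    ]]) [-0.     0.001  0.    -0.002  0.001 -0.001  0.002]
```

View pics/w4.png

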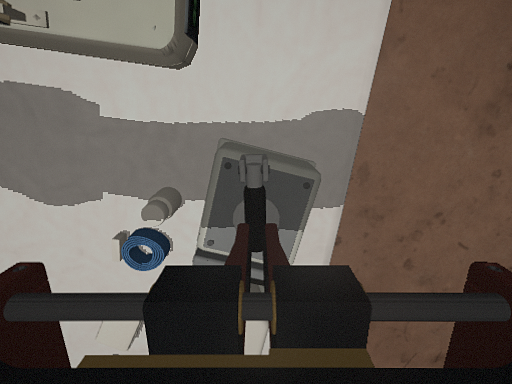

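```bash
python3 -m creep '[[0,0,0,0,0,0],[0,0,0,0,0,0]]'; python3 -c "
from h import *
T=pose();im=bot.snapshot('wrist');cv2.imwrite('pics/w5z.png',cv2.resize(im[130:290,190:330],None,fx=4,fy=3.7,interpolation=cv2.INTER_CUBIC))
print(proj('wrist',[T[:3,3],T[:3,3]-.019*T[:3,2]],T))"
```

```text
time: 3.68
eef_pos: [0.5356, -0.0793, 0.1047]
tool_rot: [3.14, 0.003, 1.698]
force: [0.3, 0.9, 0.3]
grip_width: 0.0003
[[256.69731655 216.27855506]
 [256.70315796 226.05779133]]
```

View pics/w5z.png

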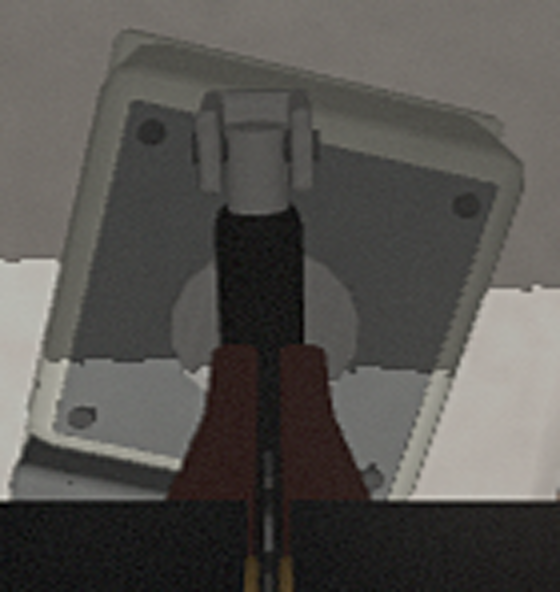

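Run:
```python
from h import *
T=pose()
for z in (.118,.1,.09):
  print(z,proj('wrist',[[.5297+.0056*k/42-.0006,-.0385-.0416*k/42,z] for k in (0,12,62)],T).round(1).tolist())
# triangulate sleeve start from w1,w2,w5 : pixel mid of the sleeve/cheek junction
obs=[(np.load('T1.npy'),(217/6+204.6,148/6+54.6)),(np.load('T2.npy'),(315/6+204.6,214/6+119.6)),(T,(258/4+189.6,207/3.7+129.6))]
A=np.zeros((3,3));b=np.zeros(3)
for t,uv in obs:
  c,v=ray('wrist',[uv],t);v=v[0]/np.linalg.norm(v[0]);P=np.eye(3)-np.outer(v,v);A+=P;b+=P@c
  print('ray',c.round(4),v.round(4), uv)
print('tri',np.linalg.solve(A,b))
```

```text
0.118 [[254.9, 168.9], [255.1, 185.4], [255.6, 247.8]]
0.1 [[255.0, 164.0], [255.2, 179.2], [255.7, 237.2]]
0.09 [[255.1, 161.6], [255.2, 176.2], [255.7, 232.0]]
ray [ 0.5439 -0.095   0.5212] [-0.0311  0.1082 -0.9936] (240.76666666666665, 79.26666666666667)
ray [ 0.5224 -0.0039  0.4174] [ 0.0256 -0.1561 -0.9874] (257.1, 155.26666666666665)
ray [0.5249 0.0009 0.3038] [ 0.0264 -0.2672 -0.9633] (254.1, 185.54594594594593)
tri [ 0.53049586 -0.05115594  0.11650248]
```

Run:
```python
from h import *
T=pose()
for x in (-.01,0,.01):
  for z in (0,-.01,-.02,-.03,-.05):
    print(x,z,proj('wrist',[(T@[x,0.01,z,1])[:3]],T).round(1).tolist())
for n in ('scene','top'):
  a=bot.snapshot(n); cv2.imwrite(f'pics/{n}1.png',a)
a=cv2.imread('pics/scene1.png'); cv2.imwrite('pics/scene1z.png',cv2.resize(a[130:240,170:310],None,fx=5.6,fy=5.4,interpolation=cv2.INTER_CUBIC))
```

```text
-0.01 0 [[269.1, 227.8]]
-0.01 -0.01 [[269.7, 233.2]]
-0.01 -0.02 [[270.3, 239.1]]
-0.01 -0.03 [[271.0, 245.6]]
-0.01 -0.05 [[272.6, 260.9]]
0 0 [[269.3, 216.3]]
0 -0.01 [[269.8, 221.2]]
0 -0.02 [[270.5, 226.6]]
0 -0.03 [[271.2, 232.6]]
0 -0.05 [[272.9, 246.6]]
0.01 0 [[269.4, 204.4]]
0.01 -0.01 [[270.0, 208.9]]
0.01 -0.02 [[270.7, 213.7]]
0.01 -0.03 [[271.4, 219.1]]
0.01 -0.05 [[273.2, 231.8]]
```

View pics/scene1z.png

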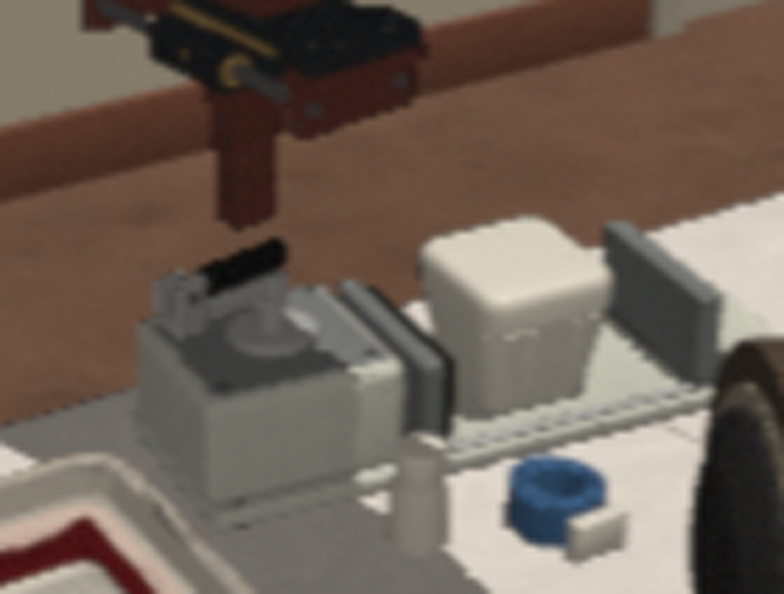

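Run:
```python
from h import *
o=bot.get_obs();T=pose(o);print(o['eef_pos'],o['qpos'])
for n in ('scene','top'):
  print(n,proj(n,[T[:3,3],T[:3,3]-.019*T[:3,2],T[:3,3]-.04*T[:3,2],[.5297,-.0385,.118],[.5375,-.0985,.118]]).round(1).tolist())
a=cv2.imread('pics/top1.png'); cv2.imwrite('pics/top1z.png',cv2.resize(a[130:230,210:350],None,fx=5.6,fy=5.6,interpolation=cv2.INTER_CUBIC))
```

```text
[ 0.53558966 -0.07925354  0.10469399] [ 0.47446127  0.40901988 -0.53367504  1.86417958  0.2576926   0.93410382
 -0.05005352]
scene [[213.9, 182.2], [213.7, 175.9], [213.6, 168.8], [201.4, 182.7], [219.6, 175.7]]
top [[248.7, 165.9], [248.4, 164.4], [248.0, 162.7], [234.4, 166.7], [255.1, 164.2]]
```

View pics/top1z.png

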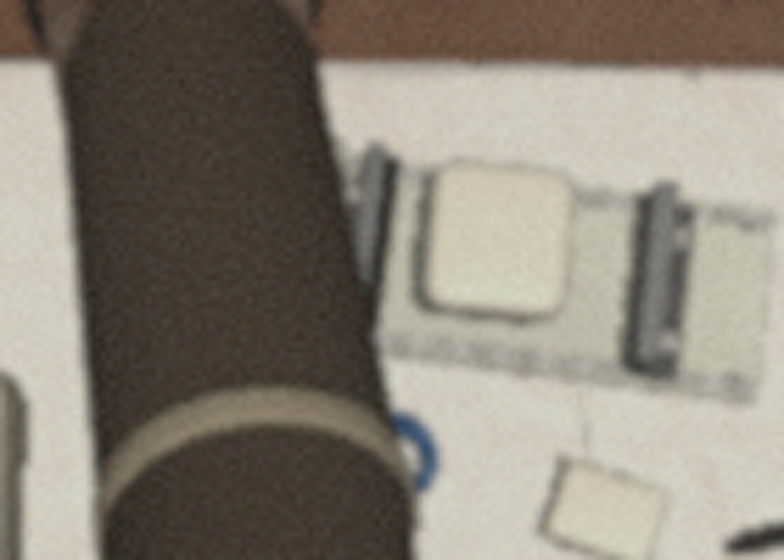

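Shut at 0.0003 m, the gripper caught nothing. Both the scene view (tips at about (214,172), where the reported TCP projects to (214,182)) and the wrist view show the real fingertips roughly 33 mm behind the reported TCP, above the sleeve. I'll open and go lower in guarded steps.

```bash
python3 -m creep '[[0,0,0,0,0,0],[0,0,0,0,0,0],[0,0,0,0,0,0],[0,0,0,0,0,0],[0,0,0.05,0,0,0],[0,0,0.1,0,0,0],[0,0,0.15,0,0,0],[0,0,0.15,0,0,0]]' 0.5; python3 -c "
from h import *
T=pose();print(T.round(4)[:3,3]);im=bot.snapshot('wrist');cv2.imwrite('pics/w6z.png',cv2.resize(im[130:290,190:330],None,fx=4,fy=3.7,interpolation=cv2.INTER_CUBIC));im=bot.snapshot('scene');cv2.imwrite('pics/scene2z.png',cv2.resize(im[130:240,170:310],None,fx=5.6,fy=5.4,interpolation=cv2.INTER_CUBIC))"
```

```text
time: 4.5
eef_pos: [0.5347, -0.0793, 0.0883]
tool_rot: [-3.142, 0.002, 1.698]
force: [-0.6, 0.3, 0.0]
grip_width: 0.0433
[ 0.5347 -0.0793  0.0883]
```

View pics/w6z.png

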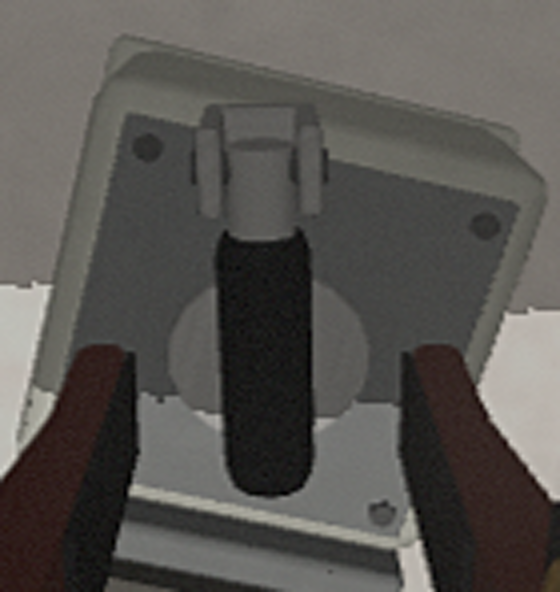

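View pics/scene2z.png

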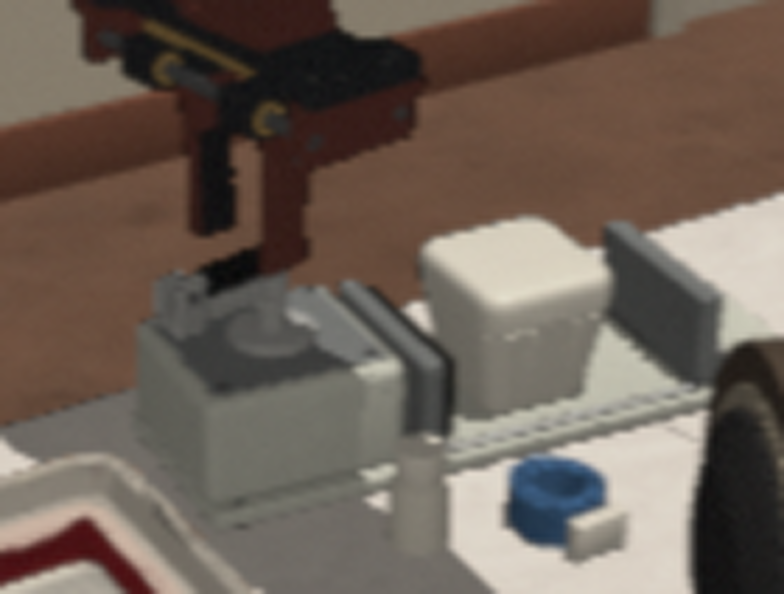

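Run:
```python
from h import *
T=pose()
A=np.zeros((3,3));b=np.zeros(3)
for n,uv in (('wrist',(209.6,223.4)),('scene',(217.7,179.5))):
  c,v=ray(n,[uv],T);v=v[0]/np.linalg.norm(v[0]);P=np.eye(3)-np.outer(v,v);A+=P;b+=P@c
X=np.linalg.solve(A,b);print(X,'tool frame',T[:3,:3].T@(X-T[:3,3]))
```

```text
[ 0.50379054 -0.07202772  0.12928431] tool frame [ 0.01100657 -0.03031861 -0.04011598]
```

```bash
python3 -m creep '[[0,0,0.1,0,0,0],[0,0.0,0.2,0,0,0],[0,0.0,0.22,0,0,0],[0,0.0,0.22,0,0,0]]' 0.5; python3 -c "
from h import *
T=pose();print(T.round(4)[:3,3]);im=bot.snapshot('wrist');cv2.imwrite('pics/w7z.png',cv2.resize(im[130:290,190:330],None,fx=4,fy=3.7,interpolation=cv2.INTER_CUBIC))"
```

```text
time: 4.93
eef_pos: [0.5344, -0.0792, 0.0659]
tool_rot: [-3.14, 0.002, 1.698]
force: [-0.6, -0.0, 0.7]
grip_width: 0.0439
[ 0.5344 -0.0792  0.0659]
```

View pics/w7z.png

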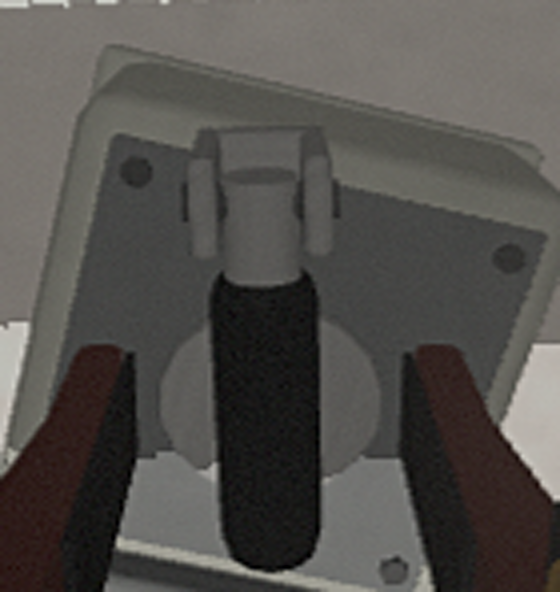

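```bash
python3 -m creep '[[0,0,0,0,0,0],[0,0,0,0,0,0],[0,0,0,0,0,0],[0,0,0,0,0,0],[0,0,0,0,0,0]]' 1 40; python3 -c "
from h import *
T=pose();print(T.round(4)[:3,3]);im=bot.snapshot('wrist');cv2.imwrite('pics/w8z.png',cv2.resize(im[130:290,190:330],None,fx=4,fy=3.7,interpolation=cv2.INTER_CUBIC))"
```

```text
time: 5.4
eef_pos: [0.5346, -0.0793, 0.0667]
tool_rot: [-3.141, 0.002, 1.698]
force: [-1.2, -0.1, 3.7]
grip_width: 0.0151
[ 0.5346 -0.0793  0.0667]
```

View pics/w8z.png

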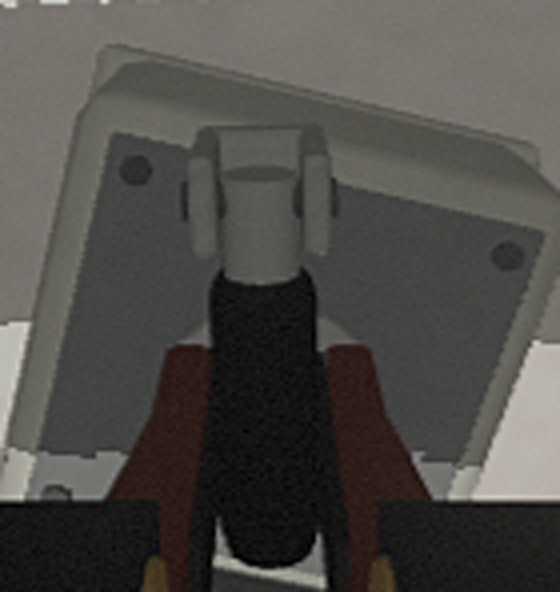

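```bash
python3 -m creep '[[0.01,0,-0.08,0,0,0],[0.03,0,-0.16,0,0,0],[0.07,0,-0.23,0,0,0],[0.12,0,-0.29,0,0,0],[0.12,0,-0.29,0,0,0]]'; python3 -c "
from h import *
T=pose();print(T.round(4)[:3,3]);im=bot.snapshot('wrist');cv2.imwrite('pics/w9.png',im)
im=bot.snapshot('scene');cv2.imwrite('pics/scene3z.png',cv2.resize(im[130:240,170:310],None,fx=5.6,fy=5.4,interpolation=cv2.INTER_CUBIC))"
```

```text
time: 5.87
eef_pos: [0.5325, -0.0672, 0.0968]
tool_rot: [-3.14, 0.004, 1.699]
force: [-2.7, -2.1, -3.1]
grip_width: 0.0151
[ 0.5325 -0.0672  0.0968]
```

View pics/scene3z.png

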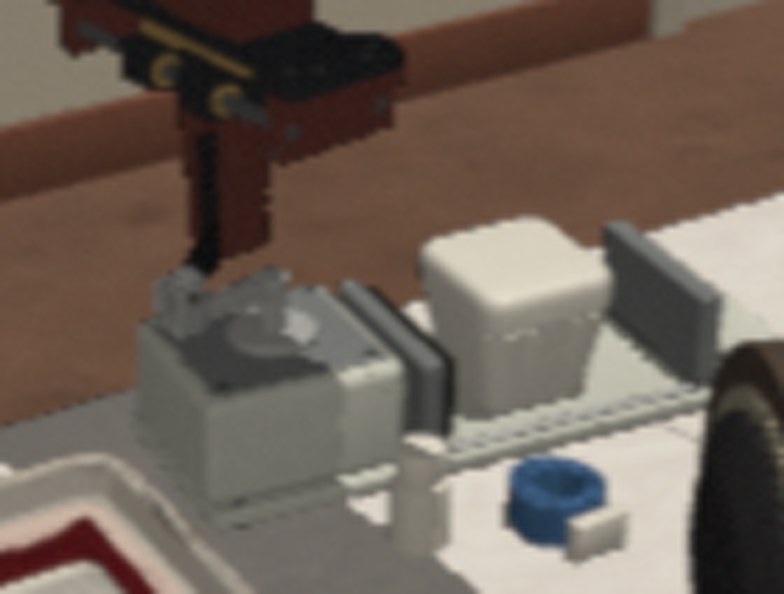

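View pics/w9.png

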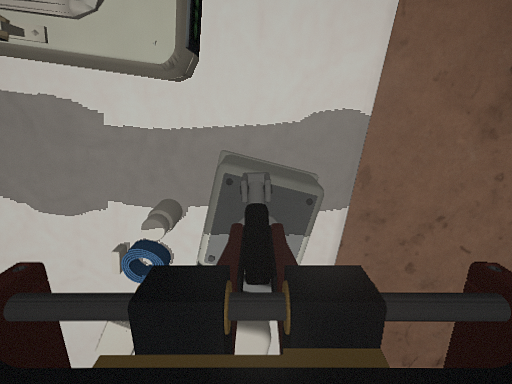

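```bash
python3 -m creep '[[0.06,0,-0.05,0,0,0],[0.14,0,-0.09,0,0,0],[0.22,0,-0.11,0,0,0],[0.29,0,-0.12,0,0,0],[0.31,0,-0.12,0,0,0],[0.31,0,-0.12,0,0,0],[0.31,0,-0.12,0,0,0]]'; python3 -c "
from h import *
T=pose();print(T.round(4)[:3,3]);im=bot.snapshot('wrist');cv2.imwrite('pics/w10.png',im)
im=bot.snapshot('scene');cv2.imwrite('pics/scene4z.png',cv2.resize(im[130:240,170:310],None,fx=5.6,fy=5.4,interpolation=cv2.INTER_CUBIC))"
```

```text
time: 6.55
eef_pos: [0.5295, -0.0398, 0.1104]
tool_rot: [3.141, 0.008, 1.696]
force: [-4.0, -9.7, 11.5]
grip_width: 0.0148
[ 0.5295 -0.0398  0.1104]
```

View pics/scene4z.png

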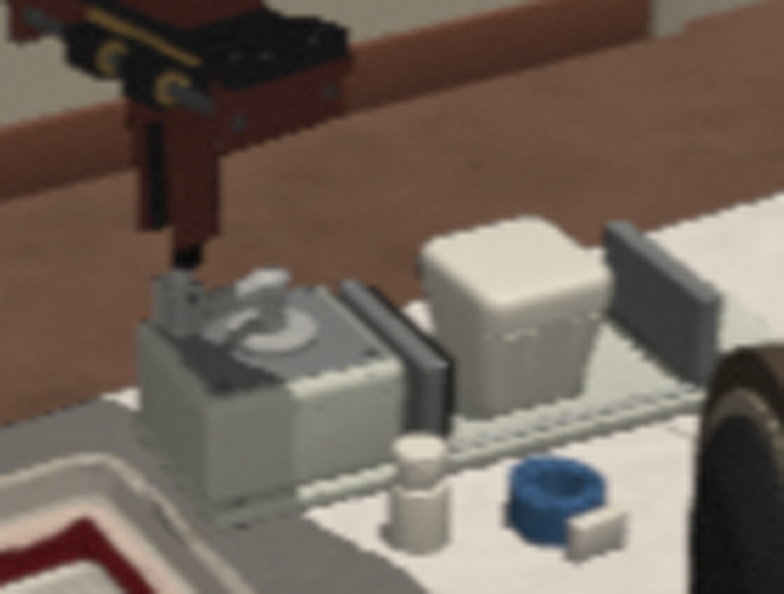

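View pics/w10.png

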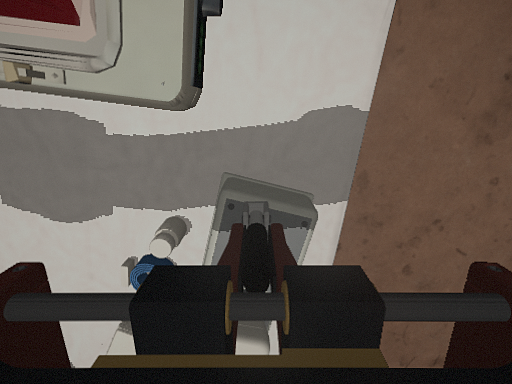

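```bash
cat > circ.py <<'E'
from h import *
import sys
hub=np.array([.5365,-.0943]); r=.055
def go(steps,z=.111,yaw=None,r=r):
    o=bot.get_obs();T=pose(o);p=T[:3,3]-np.r_[hub,0]
    a0=np.arctan2(p[1],p[0]);print('t',round(o['time'],2),'a',round(a0,3),'rad',round(np.hypot(*p[:2]),4),'z',round(p[2],4),'rot',o['tool_rot'].round(3),'f',o['force'].round(1),'tang(cw resist)',round(o['force'][:2]@[-np.sin(a0),np.cos(a0)],2),'radial',round(o['force'][:2]@[np.cos(a0),np.sin(a0)],2))
    for s in steps:
        a=a0-s; g=np.r_[hub+r*np.array([np.cos(a),np.sin(a)]),z]
        print((np.round(T[:3,:3].T@(g-T[:3,3])*10,2)).tolist())
if __name__=='__main__':
    n=int(sys.argv[1]);d=float(sys.argv[2]);go([d*(i+1) for i in range(n)])
E
python3 circ.py 9 .2
```

```text
t 6.65 a 1.699 rad 0.055 z 0.1103 rot [3.141 0.008 1.696] f [-4.5 -9.  11.3] tang(cw resist) 5.59 radial -8.4
[-0.01, 0.11, -0.01]
[-0.04, 0.21, -0.01]
[-0.09, 0.31, -0.01]
[-0.17, 0.4, -0.01]
[-0.25, 0.46, -0.0]
[-0.35, 0.51, -0.0]
[-0.45, 0.54, -0.0]
[-0.56, 0.55, -0.0]
[-0.67, 0.54, -0.0]
```

```bash
python3 -m creep '[[-0.01,0.06,-0.01,0,0,0],[-0.02,0.11,-0.02,0,0,0],[-0.05,0.21,-0.02,0,0,0],[-0.09,0.31,-0.02,0,0,0],[-0.17,0.4,-0.02,0,0,0]]'; python3 circ.py 9 .2
```

```text
time: 7.07
eef_pos: [0.5681, -0.0468, 0.1116]
tool_rot: [-3.136, 0.002, 1.698]
force: [-4.9, 13.8, -4.1]
grip_width: 0.0148
t 7.07 a 0.984 rad 0.0571 z 0.1116 rot [-3.136e+00  2.000e-03  1.698e+00] f [-4.9 13.8 -4.1] tang(cw resist) 11.73 radial 8.83
[-0.1, 0.06, 0.01]
[-0.19, 0.12, 0.01]
[-0.29, 0.16, 0.01]
[-0.4, 0.18, 0.01]
[-0.51, 0.17, 0.01]
[-0.62, 0.14, 0.01]
[-0.72, 0.1, 0.01]
[-0.8, 0.03, 0.01]
[-0.88, -0.05, 0.01]
```

```bash
python3 -c "
from h import *
im=bot.snapshot('wrist');cv2.imwrite('pics/w11.png',im)
im=bot.snapshot('scene');cv2.imwrite('pics/scene5z.png',cv2.resize(im[130:240,170:310],None,fx=5.6,fy=5.4,interpolation=cv2.INTER_CUBIC))"; python3 circ.py 0 .2
```

```text
t 7.17 a 0.874 rad 0.0591 z 0.1131 rot [3.136 0.004 1.697] f [ 2.9  2.6 -0.4] tang(cw resist) -0.54 radial 3.83
```

View pics/scene5z.png

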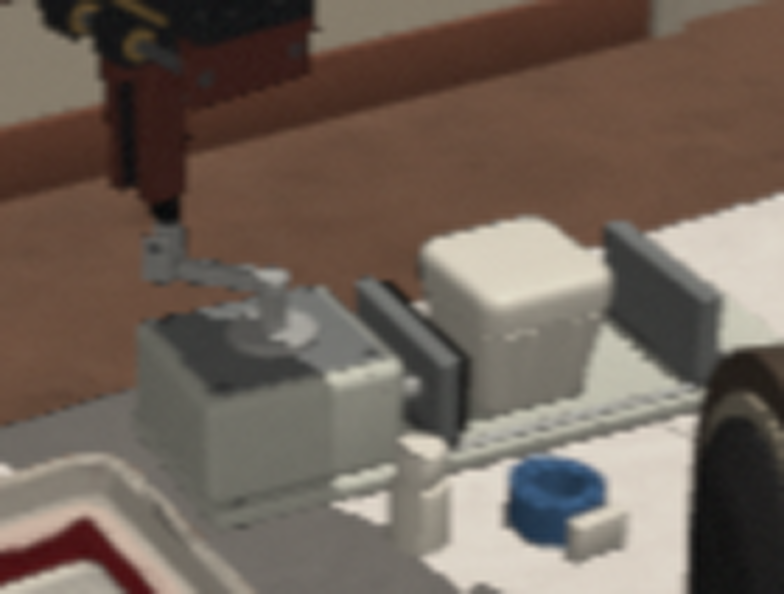

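View pics/w11.png

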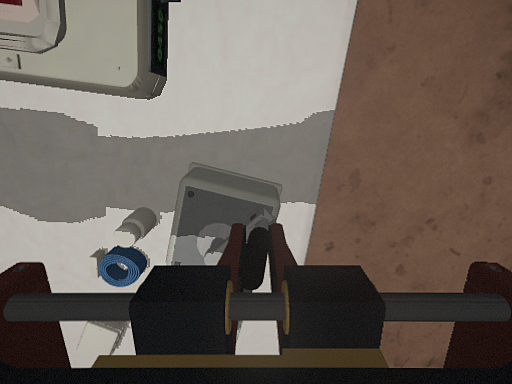

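Run:
```python
from circ import *
go([.2*(i+1) for i in range(8)],r=.056)
```

```text
t 7.17 a 0.874 rad 0.0591 z 0.1131 rot [3.136 0.004 1.697] f [ 2.9  2.6 -0.4] tang(cw resist) -0.54 radial 3.83
[-0.11, 0.04, 0.02]
[-0.21, 0.09, 0.02]
[-0.32, 0.12, 0.02]
[-0.43, 0.13, 0.02]
[-0.54, 0.11, 0.02]
[-0.65, 0.07, 0.02]
[-0.74, 0.01, 0.02]
[-0.82, -0.07, 0.02]
```

```bash
python3 -m creep '[[-0.08,0.06,0.01,0,0,0],[-0.19,0.11,0.01,0,0,0],[-0.31,0.13,0.01,0,0,0],[-0.43,0.13,0.01,0,0,0],[-0.54,0.11,0.01,0,0,0],[-0.54,0.11,0.01,0,0,0],[-0.54,0.11,0.01,0,0,0]]'
python3 - <<'E'
from circ import *
go([.2*(i+1) for i in range(8)],r=.056)
E
```

```text
time: 7.75
eef_pos: [0.592, -0.1023, 0.1124]
tool_rot: [3.136, 0.005, 1.695]
force: [0.4, 1.1, -0.8]
grip_width: 0.0004
t 7.75 a -0.143 rad 0.0561 z 0.1124 rot [3.136 0.005 1.695] f [ 0.4  1.1 -0.8] tang(cw resist) 1.13 radial 0.29
[-0.1, -0.04, 0.01]
[-0.2, -0.1, 0.01]
[-0.28, -0.18, 0.01]
[-0.34, -0.27, 0.01]
[-0.39, -0.37, 0.01]
[-0.41, -0.48, 0.01]
[-0.41, -0.59, 0.01]
[-0.39, -0.7, 0.01]
```

```bash
python3 -c "
from h import *
im=bot.snapshot('wrist');cv2.imwrite('pics/w12.png',im);np.save('T12.npy',pose())
im=bot.snapshot('scene');cv2.imwrite('pics/scene6.png',im);cv2.imwrite('pics/scene6z.png',cv2.resize(im[130:240,170:310],None,fx=5.6,fy=5.4,interpolation=cv2.INTER_CUBIC))"
```

```text
(no output)
```

View pics/scene6z.png

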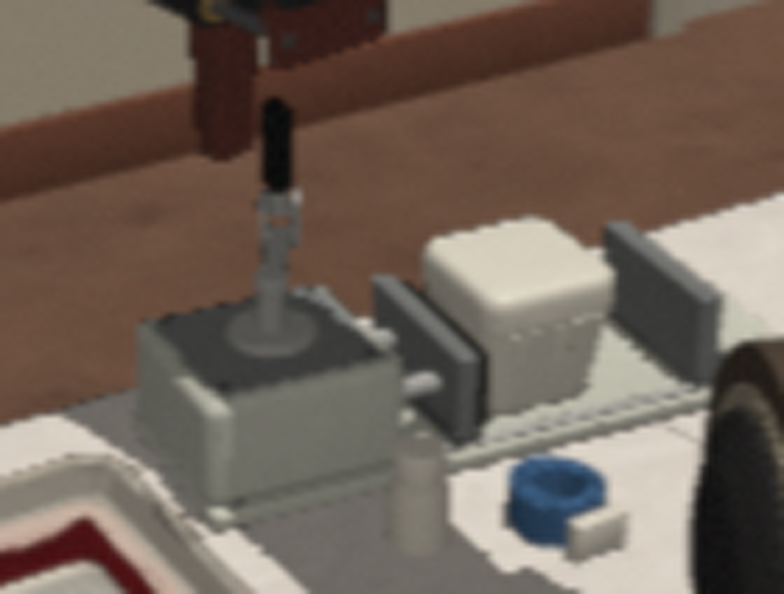

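View pics/w12.png

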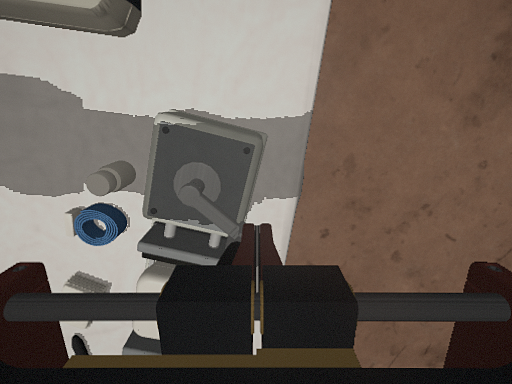

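The grip slipped off the sleeve (width 0). The handle still stands upright, and the crank is about 0.5 rad ahead of the fingers. I'll lift, turn so the jaws close tangentially, and grasp again. After that the tool will turn with the crank, in slower arcs.

```bash
python3 -m creep '[[0,0,-0.3,0,0,0],[0,0,-0.6,0,0,-0.2],[0,0,-0.7,0,0,-0.4],[0,0,-0.7,0,0,-0.6],[0,0,-0.7,0,0,-0.8],[0,0,-0.7,0,0,-1]]' 0.4; python3 -c "
from h import *
T=pose();print(T.round(3),bot.get_obs()['qpos'].round(3))"
python3 -m creep '[[0,0,0,0,0,-0.25],[0,0,0,0,0,-0.5],[0,0,0,0,0,-0.5],[0,0,0,0,0,-0.5]]'
python3 -c "
from h import *
T=pose();print(T.round(3),bot.get_obs()['qpos'].round(3));np.save('T13.npy',T)
cv2.imwrite('pics/w13.png',bot.snapshot('wrist'))"
```

```text
time: 8.35
eef_pos: [0.5912, -0.1002, 0.1827]
tool_rot: [3.139, 0.007, 2.226]
force: [0.9, 0.2, -0.6]
grip_width: 0.0367
[[-0.609  0.793  0.006  0.591]
 [ 0.793  0.609 -0.004 -0.1  ]
 [-0.007  0.002 -1.     0.183]
 [ 0.     0.     0.     1.   ]] [ 0.557  0.444 -0.647  1.637  0.292  1.152  0.494]
time: 8.68
eef_pos: [0.5909, -0.0998, 0.1825]
tool_rot: [3.141, 0.006, 2.486]
force: [0.2, 0.5, 0.1]
grip_width: 0.0526
[[-0.793  0.61   0.005  0.591]
 [ 0.61   0.793 -0.003 -0.1  ]
 [-0.006  0.001 -1.     0.182]
 [ 0.     0.     0.     1.   ]] [ 0.595  0.457 -0.704  1.635  0.321  1.161  0.729]
```

View pics/w13.png

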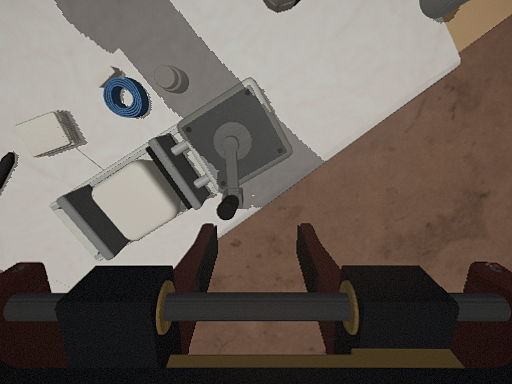

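Run:
```python
from h import *
im=cv2.imread('pics/w13.png');cv2.imwrite('pics/w13z.png',cv2.resize(im[70:230,140:300],None,fx=3.7,fy=3.7,interpolation=cv2.INTER_CUBIC))
T=np.load('T13.npy')
hub=np.array([.5365,-.0943]);
print('hub .076,.108',proj('wrist',[[*hub,.076],[*hub,.108]],T))
p=hub+.055*np.array([np.cos(-.66),np.sin(-.66)])
print('pivot.118, .18',proj('wrist',[[*p,.118],[*p,.18],[*p,.185]],T))
```

```text
hub .076,.108 [[231.50910408 141.80129884]
 [228.68798307 145.51554942]]
pivot.118, .18 [[229.19550975 200.34400145]
 [221.79921385 225.04759816]
 [221.02456484 227.63433661]]
```

View pics/w13z.png

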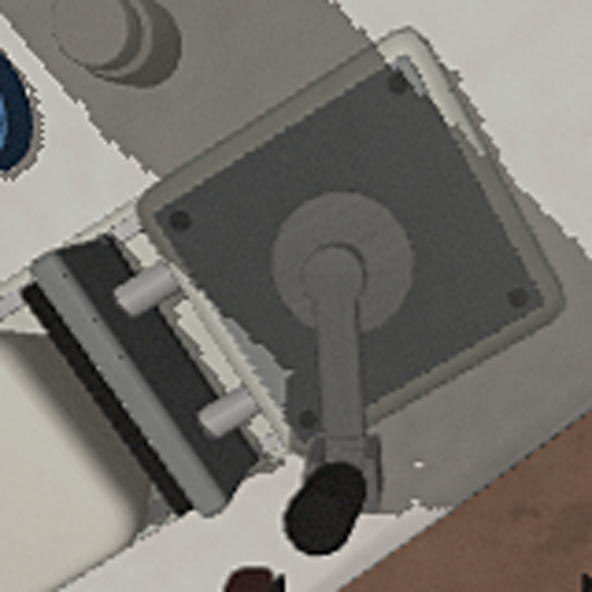

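```bash
sed -i 's/hub=np.array.*; r=.055/hub=np.array([.5362,-.0930]); r=.055/' circ.py
python3 - <<'E'
from h import *
T=pose()
print((T[:3,:3].T@(np.array([.5747,-.1199,.1825])-T[:3,3])*10).round(3))
E
```

```text
[ 0.007 -0.258 -0.   ]
```

```bash
python3 -m creep '[[0,-0.13,0,0,0,-0.04],[0.01,-0.26,0,0,0,-0.08],[0.01,-0.26,0.1,0,0,-0.08],[0.01,-0.26,0.1,0,0,-0.08]]' 0.45
python3 -c "
from h import *
T=pose();print(T.round(4)[:3,3]);np.save('T14.npy',T)
im=bot.snapshot('wrist');cv2.imwrite('pics/w14z.png',cv2.resize(im[90:290,160:350],None,fx=3.6,fy=3,interpolation=cv2.INTER_CUBIC))"
```

```text
time: 9.07
eef_pos: [0.5734, -0.1204, 0.1708]
tool_rot: [-3.141, 0.005, 2.522]
force: [-0.3, -0.5, -0.0]
grip_width: 0.0487
[ 0.5734 -0.1204  0.1708]
```

View pics/w14z.png

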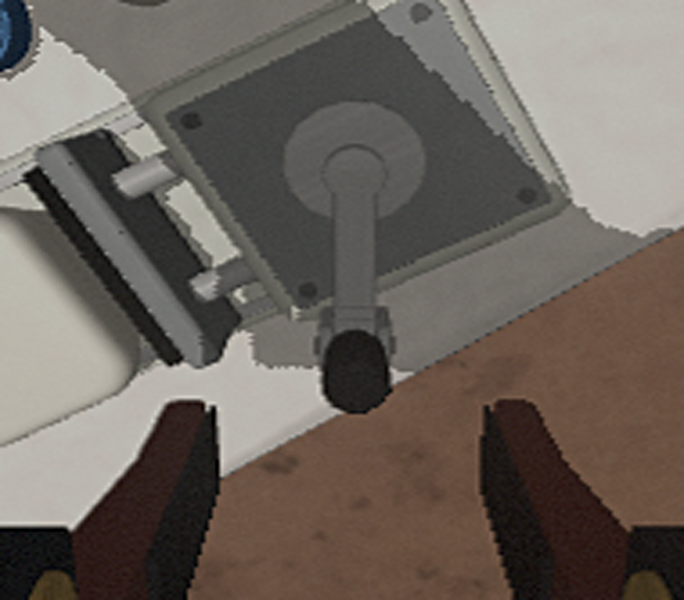

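```bash
python3 -m creep '[[0,0.02,0.25,0,0,0],[0,0.02,0.5,0,0,0],[0,0.02,0.67,0,0,0],[0,0.02,0.67,0,0,0]]' 0.45
python3 -c "
from h import *
T=pose();print(T.round(4)[:3,3]);np.save('T14.npy',T)
im=bot.snapshot('wrist');cv2.imwrite('pics/w15z.png',cv2.resize(im[130:330,160:350],None,fx=3.6,fy=3,interpolation=cv2.INTER_CUBIC))
im=bot.snapshot('scene');cv2.imwrite('pics/scene7z.png',cv2.resize(im[130:240,170:310],None,fx=5.6,fy=5.4,interpolation=cv2.INTER_CUBIC))"
```

```text
time: 9.45
eef_pos: [0.5733, -0.1171, 0.1008]
tool_rot: [-3.14, -0.0, 2.523]
force: [0.1, 0.1, -0.6]
grip_width: 0.0483
[ 0.5733 -0.1171  0.1008]
```

View pics/w15z.png

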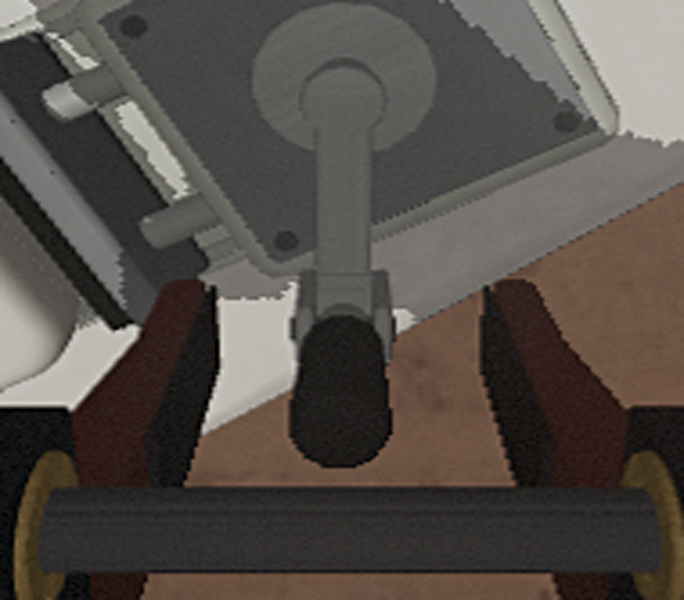

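View pics/scene7z.png

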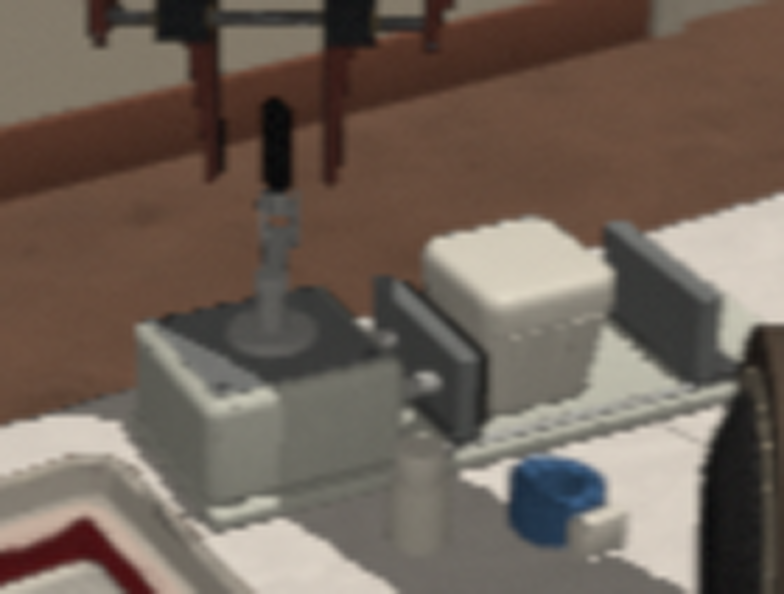

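```bash
python3 -m creep '[[-0.03,-0.02,0,0,0,0],[-0.03,-0.02,0,0,0,0],[-0.03,-0.02,0,0,0,0],[-0.03,-0.02,0,0,0,0],[-0.03,-0.02,0,0,0,0],[-0.03,-0.02,0,0,0,0]]' 1 50
python3 -c "
from h import *
T=pose();print(T.round(4)[:3,3],bot.get_obs()['qpos'].round(2))
im=bot.snapshot('wrist');cv2.imwrite('pics/w16z.png',cv2.resize(im[130:330,160:350],None,fx=3.6,fy=3,interpolation=cv2.INTER_CUBIC))"; python3 circ.py 0 0
```

```text
time: 10.05
eef_pos: [0.5768, -0.1209, 0.1048]
tool_rot: [-3.141, 0.005, 2.523]
force: [-1.3, 0.6, 3.2]
grip_width: 0.0152
[ 0.5768 -0.1209  0.1048] [ 0.62  0.52 -0.68  1.74  0.38  1.01  0.75]
t 10.1 a -0.602 rad 0.0493 z 0.1048 rot [-3.141  0.004  2.523] f [-1.3 -1.3  3.8] tang(cw resist) -1.79 radial -0.31
```

View pics/w16z.png

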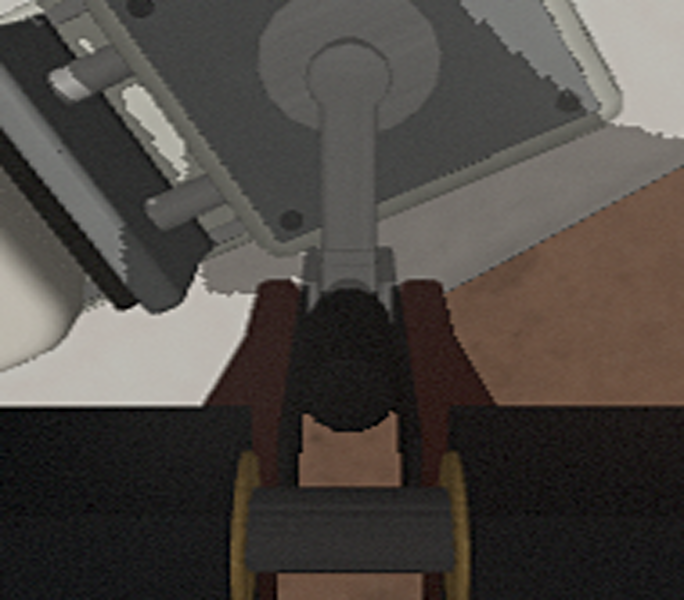

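```bash
python3 -m creep '[[-0.03,0,0,0,0,0],[-0.055,0,0,0,0,0],[-0.055,-0.05,0,0,0,0.19],[-0.05,-0.11,0,0,0,0.38],[-0.03,-0.16,0,0,0,0.57],[-0.01,-0.21,0,0,0,0.76],[0.01,-0.26,0,0,0,0.95]]'; python3 circ.py 0 0
```

```text
time: 10.68
eef_pos: [0.5612, -0.1361, 0.1049]
tool_rot: [3.137, -0.001, 2.024]
force: [-0.7, 13.2, 1.8]
grip_width: 0.0152
t 10.68 a -1.046 rad 0.0498 z 0.1049 rot [ 3.137e+00 -1.000e-03  2.024e+00] f [-0.7 13.2  1.8] tang(cw resist) 6.03 radial -11.73
```

```bash
python3 -c "
from h import *
im=bot.snapshot('wrist');cv2.imwrite('pics/w17z.png',cv2.resize(im[130:330,160:350],None,fx=3.6,fy=3,interpolation=cv2.INTER_CUBIC))
im=bot.snapshot('scene');cv2.imwrite('pics/scene8z.png',cv2.resize(im[130:240,170:310],None,fx=5.6,fy=5.4,interpolation=cv2.INTER_CUBIC))"; python3 circ.py 0 0
```

```text
t 10.78 a -1.088 rad 0.0498 z 0.1048 rot [ 3.140e+00 -1.000e-03  2.024e+00] f [-6.8 10.   5.9] tang(cw resist) -1.32 radial -12.04
```

View pics/w17z.png

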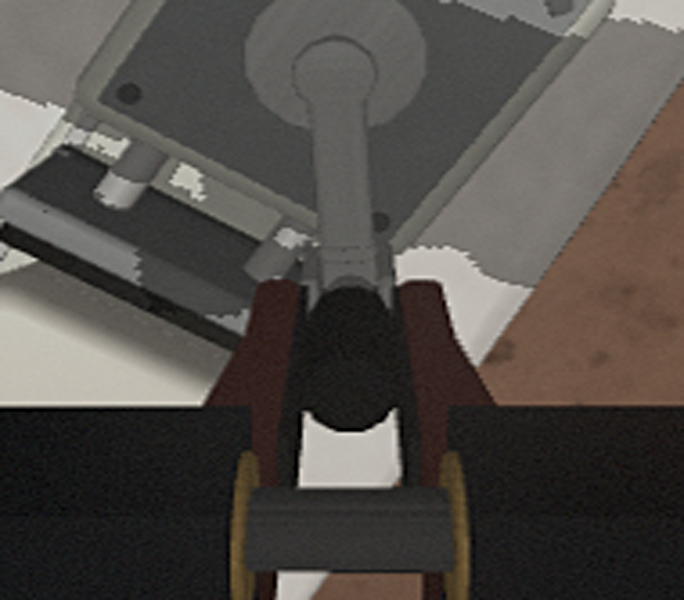

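View pics/scene8z.png

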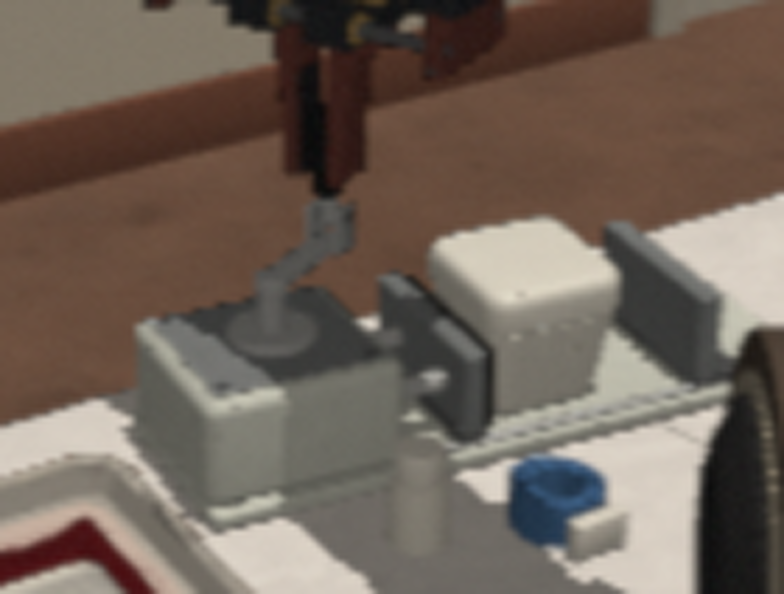

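```bash
python3 -m creep '[[0,-0.05,0,0,0,0.19],[0.01,-0.1,0,0,0,0.38],[0.02,-0.15,0,0,0,0.57],[0.035,-0.2,0,0,0,0.76],[0.055,-0.25,0,0,0,0.95],[0.055,-0.25,0,0,0,0.95]]'; python3 circ.py 0 0
python3 -m creep '[[0,-0.05,0,0,0,0.19],[0.01,-0.1,0,0,0,0.38],[0.02,-0.15,0,0,0,0.57],[0.035,-0.2,0,0,0,0.76],[0.055,-0.25,0,0,0,0.95],[0.055,-0.25,0,0,0,0.95]]'; python3 circ.py 0 0
```

```text
time: 11.28
eef_pos: [0.5341, -0.1418, 0.1049]
tool_rot: [3.141, -0.003, 1.523]
force: [-0.3, 4.4, 0.8]
grip_width: 0.015
t 11.28 a -1.613 rad 0.0488 z 0.1049 rot [ 3.141e+00 -3.000e-03  1.523e+00] f [-0.3  4.4  0.8] tang(cw resist) -0.47 radial -4.43
time: 11.78
eef_pos: [0.5096, -0.1339, 0.1049]
tool_rot: [-3.14, -0.004, 1.024]
force: [1.4, 3.1, -0.2]
grip_width: 0.0151
t 11.78 a -2.148 rad 0.0488 z 0.1049 rot [-3.14  -0.004  1.024] f [ 1.4  3.1 -0.2] tang(cw resist) -0.51 radial -3.37
```

```bash
python3 -m creep '[[0,-0.05,0,0,0,0.19],[0.01,-0.1,0,0,0,0.38],[0.02,-0.15,0,0,0,0.57],[0.035,-0.2,0,0,0,0.76],[0.055,-0.25,0,0,0,0.95],[0.055,-0.25,0,0,0,0.95]]'; python3 circ.py 0 0
python3 -m creep '[[0,-0.05,0,0,0,0.19],[0.01,-0.1,0,0,0,0.38],[0.02,-0.15,0,0,0,0.57],[0.035,-0.2,0,0,0,0.76],[0.055,-0.25,0,0,0,0.95]]'; python3 circ.py 0 0; python3 -c "
from h import *
print(bot.get_obs()['qpos'].round(2))
im=bot.snapshot('wrist');cv2.imwrite('pics/w18.png',im)"
```

```text
time: 12.28
eef_pos: [0.4924, -0.1149, 0.105]
tool_rot: [-3.139, -0.005, 0.527]
force: [4.6, 1.9, -5.3]
grip_width: 0.0151
t 12.28 a -2.678 rad 0.049 z 0.105 rot [-3.139 -0.005  0.527] f [ 4.6  1.9 -5.3] tang(cw resist) 0.32 radial -4.93
time: 12.7
eef_pos: [0.4868, -0.0926, 0.1051]
tool_rot: [-3.139, -0.007, 0.029]
force: [9.5, -6.4, -11.1]
grip_width: 0.015
t 12.7 a 3.134 rad 0.0494 z 0.1051 rot [-3.139 -0.007  0.029] f [  9.5  -6.4 -11.1] tang(cw resist) 6.29 radial -9.54
[ 0.25  0.29 -0.19  1.99  0.07  0.86 -1.52]
```

View pics/w18.png

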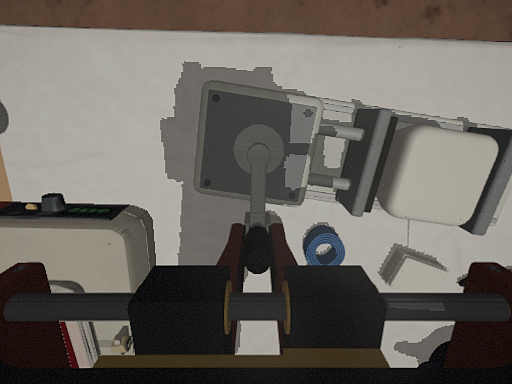

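Run:
```python
from h import *
im=cv2.imread('pics/w18.png');cv2.imwrite('pics/w18z.png',cv2.resize(im[85:250,330:512],None,fx=4,fy=3.6,interpolation=cv2.INTER_CUBIC))
```

```text
(no output)
```

View pics/w18z.png

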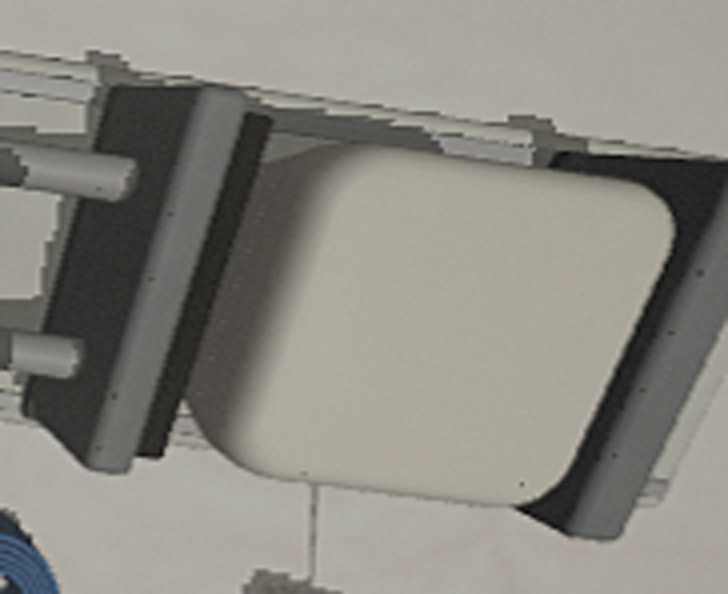

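Run:
```python
from h import *
T=pose()
y=lambda l:[(a/4+330-.4,b/3.6+85-.4) for a,b in l]
yh=np.array([.1296,.9916]);hub=np.array([.5362,-.0930])
f=lambda l,z:((onz('wrist',y(l),z,T)[:,:2]-hub)@yh*1000-0+140).round(1)
print('stop face top',f([(722,200),(650,356),(580,508)],.068))
for z in (.066,.072): print('box right',f([(672,235),(630,335),(590,430)],z))
print('jaw front top',f([(245,95),(180,300),(130,470)],.066))
print('pad front', f([(268,120),(215,290),(163,455)],.062))
```

```text
stop face top [-71.6 -71.8 -72. ]
box right [-66.2 -67.1 -67.9]
box right [-60.9 -61.7 -62.5]
jaw front top [35.4 35.4 34.6]
pad front [27.  26.4 26.1]
```

```bash
python3 -m creep '[[0,0,0,0,0,0],[0,0,0,0,0,0],[0,0,0,0,0,0],[0,0,0,0,0,0],[0,0,-0.35,0,0,0],[0,0,-0.7,0,0,-0.2],[0,0,-0.75,0,0,-0.45],[0,0,-0.75,0,0,-0.7],[0,0,-0.75,0,0,-0.95]]' 0.45; python3 -m creep '[[0,0,0,0,0,-0.24],[0,0,0,0,0,-0.48],[0,0,0,0,0,-0.72],[0,0,0,0,0,-0.96],[0,0,0,0,0,-1]]'; python3 -m creep '[[0,0,0,0,0,-0.24],[0,0,0,0,0,-0.48],[0,0,0,0,0,-0.72],[0,0,0,0,0,-0.96],[0,0,0,0,0,-1]]';python3 -m creep '[[0,0,0,0,0,-0.24],[0,0,0,0,0,-0.48],[0,0,0,0,0,-0.72],[0,0,0,0,0,-0.96],[0,0,0,0,0,-1]]'; python3 circ.py 0 0;  python3 -c "
from h import *
print(bot.get_obs()['qpos'].round(2))"
```

```text
time: 13.5
eef_pos: [0.4867, -0.0913, 0.1812]
tool_rot: [3.14, -0.009, 0.509]
force: [-0.1, 0.1, 0.1]
grip_width: 0.0485
time: 13.92
eef_pos: [0.4864, -0.0915, 0.1813]
tool_rot: [3.136, -0.007, 1.042]
force: [0.4, -0.7, -0.1]
grip_width: 0.0481
time: 14.33
eef_pos: [0.486, -0.0919, 0.1813]
tool_rot: [3.134, -0.003, 1.574]
force: [-0.2, 0.3, 0.3]
grip_width: 0.0483
time: 14.75
eef_pos: [0.4858, -0.0922, 0.1813]
tool_rot: [3.134, 0.001, 2.106]
force: [-0.5, -0.8, 0.8]
grip_width: 0.0481
t 14.75 a 3.126 rad 0.0505 z 0.1813 rot [3.134e+00 1.000e-03 2.106e+00] f [-0.5 -0.8  0.8] tang(cw resist) 0.78 radial 0.51
[ 0.51  0.23 -0.48  1.89  0.12  1.05  0.51]
```

```bash
python3 -m creep '[[0,0,0,0,0,-0.24],[0,0,0,0,0,-0.48],[0,0,0,0,0,-0.72],[0,0,0,0,0,-0.96],[0,0,0,0,0,-1]]'; python3 -m creep '[[0,0,0,0,0,-0.24],[0,0,0,0,0,-0.48],[0,0,0,0,0,-0.72],[0,0,0,0,0,-0.92],[0,0,0,0,0,-0.92]]';python3 circ.py 0 0;  python3 -c "
from h import *
T=pose();np.save('T19.npy',T)
print(bot.get_obs()['qpos'].round(2));cv2.imwrite('pics/w19.png',bot.snapshot('wrist'))
h=np.array([.5362,-.0930])
print(proj('wrist',[[*h,.108],[h[0]-.055,h[1],.118],[h[0]-.055,h[1],.18]],T))"
```

```text
time: 15.17
eef_pos: [0.4854, -0.0925, 0.1813]
tool_rot: [3.136, 0.005, 2.638]
force: [-0.1, -0.8, -0.2]
grip_width: 0.0488
time: 15.58
eef_pos: [0.4852, -0.0929, 0.1813]
tool_rot: [3.139, 0.006, 3.126]
force: [0.6, 0.5, 0.0]
grip_width: 0.0483
t 15.58 a 3.139 rad 0.051 z 0.1813 rot [3.139 0.006 3.126] f [0.6 0.5 0. ] tang(cw resist) -0.55 radial -0.61
[ 0.64  0.25 -0.64  1.88  0.17  1.06  1.49]
[[258.01270677 234.24598994]
 [257.27172489 189.50958015]
 [257.58527785 211.75436246]]
```

View pics/w19.png

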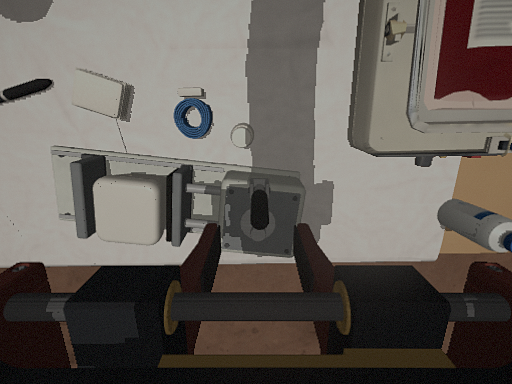

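Run:
```python
from h import *
im=cv2.imread('pics/w19.png');cv2.imwrite('pics/w19z.png',cv2.resize(im[165:265,205:315],None,fx=6,fy=6,interpolation=cv2.INTER_CUBIC))
T=np.load('T19.npy');h=np.array([.5362,-.0930])
for L in (.062,.066):
  for ph in (1.57,1.4,1.3,1.2): print(L,ph,proj('wrist',[[h[0]-.055+L*np.cos(ph),h[1],.118+L*np.sin(ph)]],T).round(1))
print(proj('wrist',[[*h,.076]],T))
```

```text
0.062 1.57 [[257.6 211.8]]
0.062 1.4 [[257.8 223.5]]
0.062 1.3 [[257.9 229.5]]
0.062 1.2 [[258. 235.]]
0.066 1.57 [[257.6 213.7]]
0.066 1.4 [[257.8 226.2]]
0.066 1.3 [[257.9 232.8]]
0.066 1.2 [[258.  238.6]]
[[257.83902439 222.65078191]]
```

View pics/w19z.png

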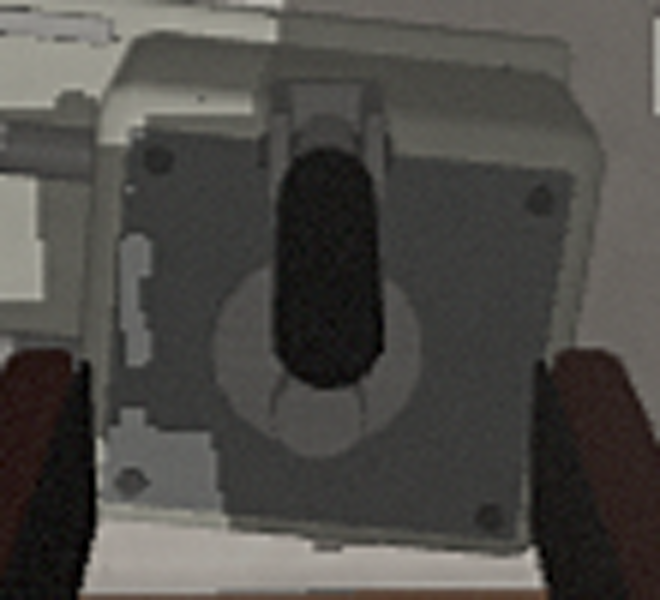

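```bash
python3 -m creep '[[-0.01,0.01,0.3,0,0,0],[-0.03,0.01,0.6,0,0,0],[-0.03,0.01,0.78,0,0,0],[-0.03,0.01,0.78,0,0,0]]' 0.45 8; python3 -m creep '[[0,0,0,0,0,0],[0,0,0,0,0,0],[0,0,0,0,0,0],[0,0,0,0,0,0],[0,0,0,0,0,0]]' 1 8;python3 circ.py 0 0;  python3 -c "
from h import *
im=bot.snapshot('wrist');cv2.imwrite('pics/w20z.png',cv2.resize(im[130:330,160:350],None,fx=3.6,fy=3,interpolation=cv2.INTER_CUBIC))"
```

```text
time: 15.97
eef_pos: [0.4861, -0.0917, 0.1001]
tool_rot: [3.138, 0.0, 3.115]
force: [-0.3, 0.9, 0.5]
grip_width: 0.0482
time: 16.38
eef_pos: [0.4867, -0.0919, 0.1011]
tool_rot: [3.138, 0.002, 3.114]
force: [-1.3, 0.6, 1.3]
grip_width: 0.0184
t 16.38 a 3.119 rad 0.0495 z 0.1011 rot [3.138e+00 2.000e-03 3.114e+00] f [-1.3  0.6  1.3] tang(cw resist) -0.55 radial 1.31
```

View pics/w20z.png

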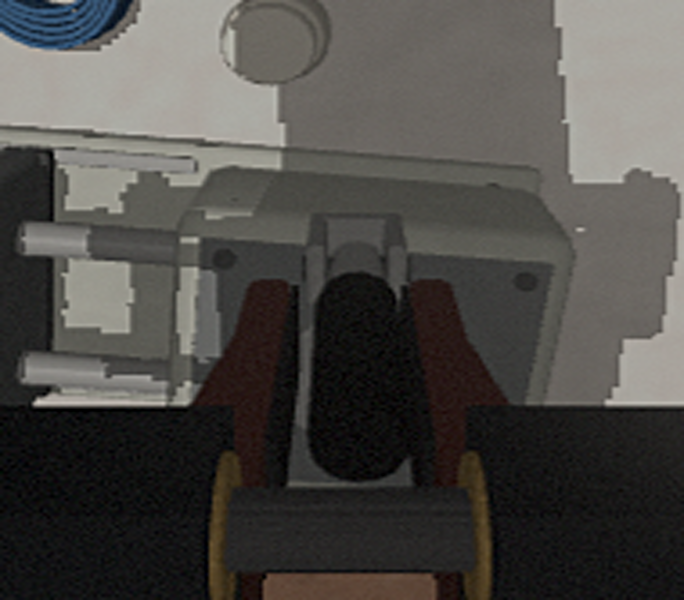

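```bash
python3 -m creep '[[0,0,0,0,0,0],[0,0,0,0,0,0],[0.02,0,0,0,0,0],[0.04,0,0,0,0,0],[0.06,0,0,0,0,0],[0.07,0,0,0,0,0],[0.08,0,0,0,0,0],[0.08,0,0,0,0,0]]' 1 12;python3 circ.py 0 0;  python3 -c "
from h import *
im=bot.snapshot('wrist');cv2.imwrite('pics/w21z.png',cv2.resize(im[130:330,160:350],None,fx=3.6,fy=3,interpolation=cv2.INTER_CUBIC))
im=bot.snapshot('scene');cv2.imwrite('pics/scene9z.png',cv2.resize(im[130:240,170:310],None,fx=5.6,fy=5.4,interpolation=cv2.INTER_CUBIC))"
```

```text
time: 17.1
eef_pos: [0.4812, -0.0907, 0.1019]
tool_rot: [3.137, 0.007, 3.114]
force: [5.5, 0.5, -3.0]
grip_width: 0.0156
t 17.1 a 3.1 rad 0.055 z 0.1019 rot [3.137 0.007 3.114] f [ 5.5  0.5 -3. ] tang(cw resist) -0.77 radial -5.46
```

View pics/w21z.png

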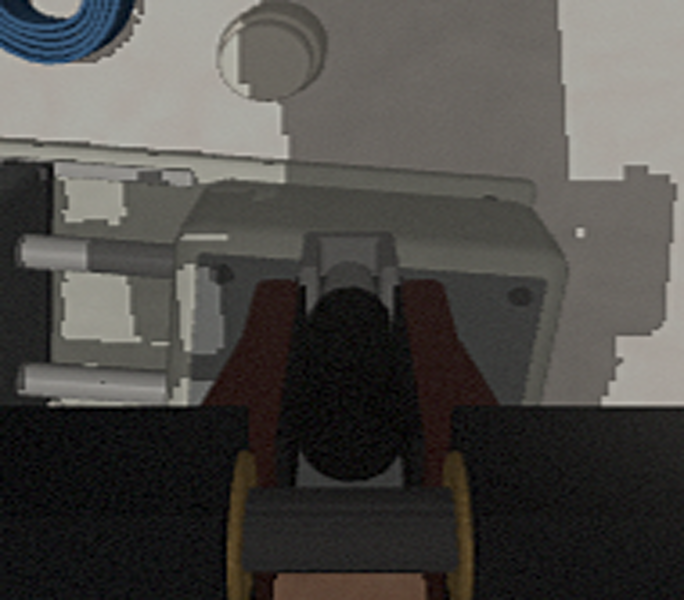

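View pics/scene9z.png

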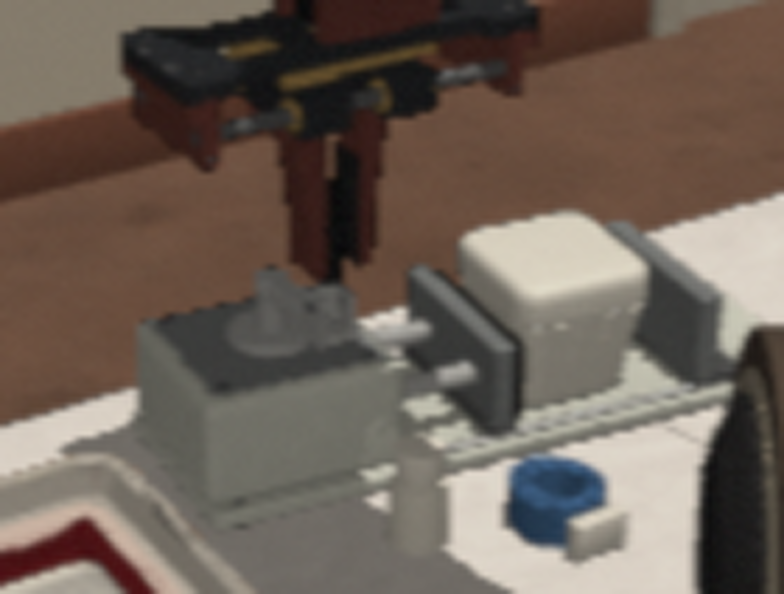

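```bash
python3 -m creep '[[0.02,0,0,0,0,0],[0.04,0,0,0,0,0],[0.04,0,0,0,0,0],[0.04,0,0,0,0,0]]' 1 20;python3 circ.py 0 0;  python3 -c "
from h import *
im=bot.snapshot('wrist');cv2.imwrite('pics/w22z.png',cv2.resize(im[130:330,160:350],None,fx=3.6,fy=3,interpolation=cv2.INTER_CUBIC))"
```

```text
time: 17.53
eef_pos: [0.4795, -0.0906, 0.1023]
tool_rot: [3.137, 0.012, 3.114]
force: [7.6, 0.2, -7.4]
grip_width: 0.0158
t 17.53 a 3.1 rad 0.0567 z 0.1023 rot [3.137 0.012 3.114] f [ 7.6  0.2 -7.4] tang(cw resist) -0.47 radial -7.61
```

View pics/w22z.png

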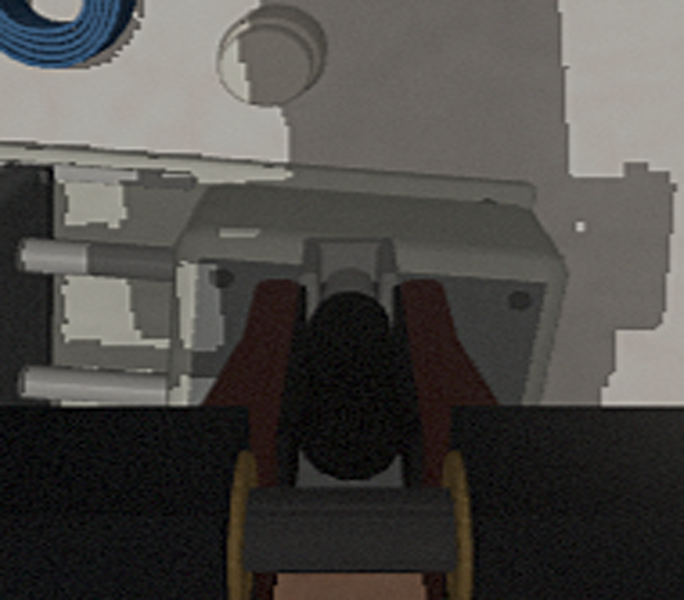

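Run:
```python
from h import *
T=pose();h=np.array([.5362,-.0930]);u=np.array([np.cos(3.12),np.sin(3.12)])
Z=lambda p:((p-[160,130])*[3.6,3]).round(0).tolist()
print('pivot',Z(proj('wrist',[[*(h+.055*u),.118]],T)),'cheek top outer end',Z(proj('wrist',[[*(h+.065*u),.124]],T)))
for ph in (1.57,1.4,1.2):
  b=h+(.055-.012*np.cos(ph))*u; 
  R0=lambda L,off:[*(h+(.055-L*np.cos(ph)+off*np.sin(ph))*u),.118+L*np.sin(ph)+off*np.cos(ph)]
  print(ph,'sleeve start outer edge',Z(proj('wrist',[R0(.012,.008)],T)),'end ctr, inner edge',Z(proj('wrist',[R0(.062,0),R0(.062,-.008)],T)))
```

```text
pivot [[347.0, 292.0]] cheek top outer end [[347.0, 265.0]]
1.57 sleeve start outer edge [[347.0, 283.0]] end ctr, inner edge [[349.0, 444.0], [349.0, 483.0]]
1.4 sleeve start outer edge [[347.0, 294.0]] end ctr, inner edge [[349.0, 491.0], [349.0, 522.0]]
1.2 sleeve start outer edge [[347.0, 306.0]] end ctr, inner edge [[350.0, 533.0], [350.0, 554.0]]
```

```bash
python3 -m creep '[[0,0,0,0,0,0],[0,0,0,0,0,0],[0,0.05,0,0,0,0.19],[-0.01,0.11,0,0,0,0.38],[-0.02,0.16,0,0,0,0.57],[-0.035,0.21,0,0,0,0.76],[-0.06,0.26,0,0,0,0.95]]' 1 50;python3 circ.py 0 0; python3 -m creep '[[0,0.05,0,0,0,0.19],[-0.01,0.11,0,0,0,0.38],[-0.02,0.16,0,0,0,0.57],[-0.035,0.21,0,0,0,0.76],[-0.06,0.26,0,0,0,0.95]]' ;python3 circ.py 0 0
```

```text
time: 18.17
eef_pos: [0.4854, -0.0674, 0.1022]
tool_rot: [3.135, 0.008, 2.61]
force: [0.2, -6.8, -2.4]
grip_width: 0.0153
t 18.17 a 2.675 rad 0.0569 z 0.1022 rot [3.135 0.008 2.61 ] f [ 0.2 -6.8 -2.4] tang(cw resist) 5.99 radial -3.28
time: 18.58
eef_pos: [0.5005, -0.0489, 0.102]
tool_rot: [3.138, 0.002, 2.107]
force: [-8.5, -0.1, 5.2]
grip_width: 0.0155
t 18.58 a 2.251 rad 0.0567 z 0.102 rot [3.138e+00 2.000e-03 2.107e+00] f [-8.5 -0.1  5.2] tang(cw resist) 6.64 radial 5.28
```

```bash
python3 -c "
from h import *
T=pose();np.save('T23.npy',T);im=bot.snapshot('wrist');cv2.imwrite('pics/w23.png',im)
im=bot.snapshot('top');cv2.imwrite('pics/top3z.png',cv2.resize(im[140:240,220:360],None,fx=5.6,fy=5.6,interpolation=cv2.INTER_CUBIC))"; python3 circ.py 0 0
```

```text
t 18.68 a 2.204 rad 0.0568 z 0.1021 rot [3.134e+00 2.000e-03 2.111e+00] f [-2.2  2.   0.3] tang(cw resist) 0.61 radial 2.89
```

View pics/w23.png

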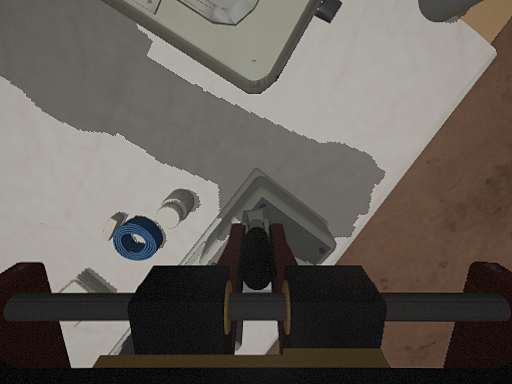

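View pics/top3z.png

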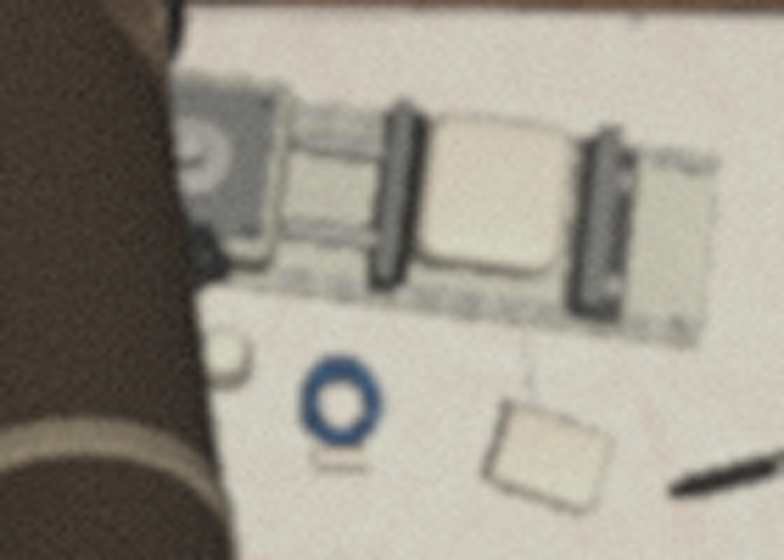

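Run:
```python
from h import *
z=lambda l:[(a/5.6+220-.4,b/5.6+140-.4) for a,b in l]
yh=np.array([.1296,.9916]);hub=np.array([.5362,-.0930])
f=lambda l,zz:((onz('top',z(l),zz)[:,:2]-hub)@yh*1000+140).round(1)
print('stop face top',f([(608,135),(600,200),(585,300)],.068))
print('box right',f([(577,150),(570,190),(562,240)],.072),'left',f([(430,150),(422,190),(416,240)],.072))
print('pad front',f([(428,110),(420,190),(412,250)],.062))
```

```text
stop face top [-80.6 -80.4 -78.7]
box right [-64.6 -63.5 -62.4] left [13.5 15.  14.7]
pad front [17.1 15.7 15.8]
```

```bash
python3 -m creep '[[0.01,0.05,0,0,0,0.19],[0,0.11,0,0,0,0.38],[-0.01,0.16,0,0,0,0.57],[-0.025,0.21,0,0,0,0.76],[-0.05,0.26,0,0,0,0.95]]' ;python3 circ.py 0 0; python3 -m creep '[[0.01,0.05,0,0,0,0.19],[0,0.11,0,0,0,0.38],[-0.01,0.16,0,0,0,0.57]]' ;python3 circ.py 0 0
```

```text
time: 19.1
eef_pos: [0.5248, -0.0372, 0.1021]
tool_rot: [3.139, -0.003, 1.612]
force: [-8.3, 4.7, 4.6]
grip_width: 0.015
t 19.1 a 1.773 rad 0.057 z 0.1021 rot [ 3.139e+00 -3.000e-03  1.612e+00] f [-8.3  4.7  4.6] tang(cw resist) 7.19 radial 6.29
time: 19.35
eef_pos: [0.539, -0.0359, 0.1021]
tool_rot: [-3.14, -0.004, 1.313]
force: [-5.3, 6.0, 3.1]
grip_width: 0.0149
t 19.35 a 1.522 rad 0.0571 z 0.1021 rot [-3.14  -0.004  1.313] f [-5.3  6.   3.1] tang(cw resist) 5.56 radial 5.72
```

```bash
python3 -c "
from h import *
im=bot.snapshot('top');cv2.imwrite('pics/top4z.png',cv2.resize(im[150:210,270:350],None,fx=9,fy=9,interpolation=cv2.INTER_CUBIC))
im=bot.snapshot('scene');cv2.imwrite('pics/scene10z.png',cv2.resize(im[130:240,170:310],None,fx=5.6,fy=5.4,interpolation=cv2.INTER_CUBIC))"; python3 circ.py 0 0
```

```text
t 19.45 a 1.482 rad 0.0572 z 0.1022 rot [ 3.139 -0.005  1.315] f [1.5 4.7 0.6] tang(cw resist) -1.06 radial 4.79
```

View pics/top4z.png

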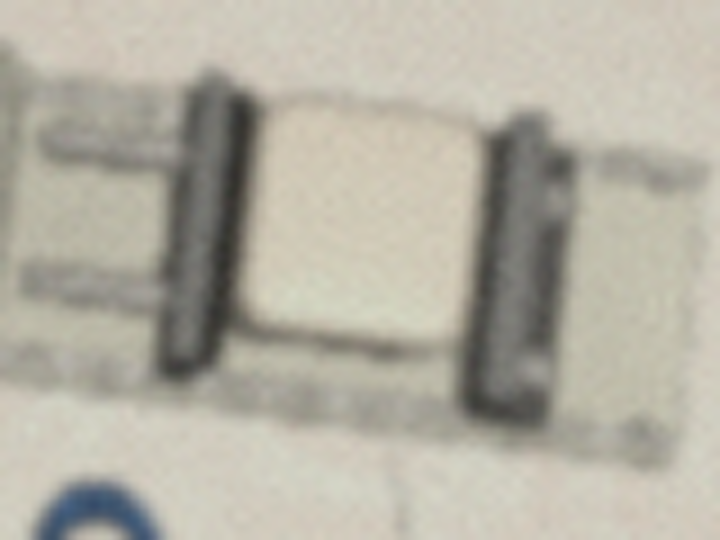

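View pics/scene10z.png

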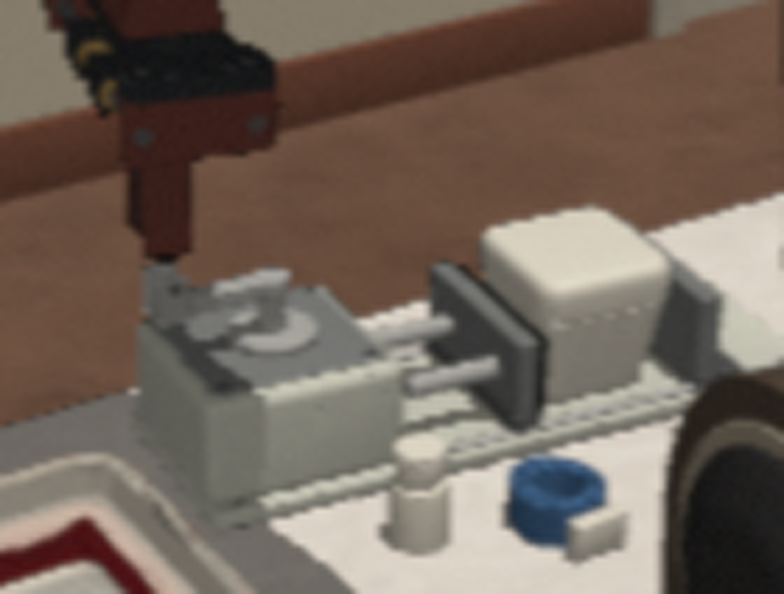

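```bash
python3 -m creep '[[0.02,0.05,0,0,0,0.15],[0.015,0.09,0,0,0,0.29],[0.01,0.13,0,0,0,0.44]]' ;python3 circ.py 0 0; python3 -m creep '[[0.01,0.05,0,0,0,0.15],[0.005,0.09,0,0,0,0.29],[0,0.13,0,0,0,0.44]]' ;python3 circ.py 0 0
```

```text
time: 19.7
eef_pos: [0.5525, -0.038, 0.1021]
tool_rot: [-3.14, -0.004, 1.086]
force: [-4.9, 4.0, 2.7]
grip_width: 0.0152
t 19.7 a 1.284 rad 0.0574 z 0.1021 rot [-3.14  -0.004  1.086] f [-4.9  4.   2.7] tang(cw resist) 5.8 radial 2.49
time: 19.95
eef_pos: [0.5628, -0.0422, 0.1021]
tool_rot: [-3.136, -0.004, 0.858]
force: [-2.7, 7.4, 2.8]
grip_width: 0.0148
t 19.95 a 1.088 rad 0.0573 z 0.1021 rot [-3.136 -0.004  0.858] f [-2.7  7.4  2.8] tang(cw resist) 5.85 radial 5.34
```

```bash
python3 -m creep '[[0.01,0.05,0,0,0,0.1],[0.01,0.09,0,0,0,0.2],[0.005,0.13,0,0,0,0.3]]' ;python3 circ.py 0 0
```

```text
time: 20.2
eef_pos: [0.5722, -0.0484, 0.1022]
tool_rot: [-3.133, -0.004, 0.704]
force: [-1.8, 7.4, 1.5]
grip_width: 0.0151
t 20.2 a 0.893 rad 0.0573 z 0.1022 rot [-3.133 -0.004  0.704] f [-1.8  7.4  1.5] tang(cw resist) 6.03 radial 4.6
```

```bash
python3 -c "
from h import *
im=bot.snapshot('top');cv2.imwrite('pics/top5z.png',cv2.resize(im[150:210,270:350],None,fx=9,fy=9,interpolation=cv2.INTER_CUBIC))
im=bot.snapshot('scene');cv2.imwrite('pics/scene11z.png',cv2.resize(im[150:210,230:310],None,fx=9,fy=9,interpolation=cv2.INTER_CUBIC))"; python3 circ.py 0 0
```

```text
t 20.3 a 0.862 rad 0.0573 z 0.1022 rot [-3.135 -0.005  0.704] f [ 1.7  4.1 -1.5] tang(cw resist) 1.37 radial 4.27
```

View pics/top5z.png

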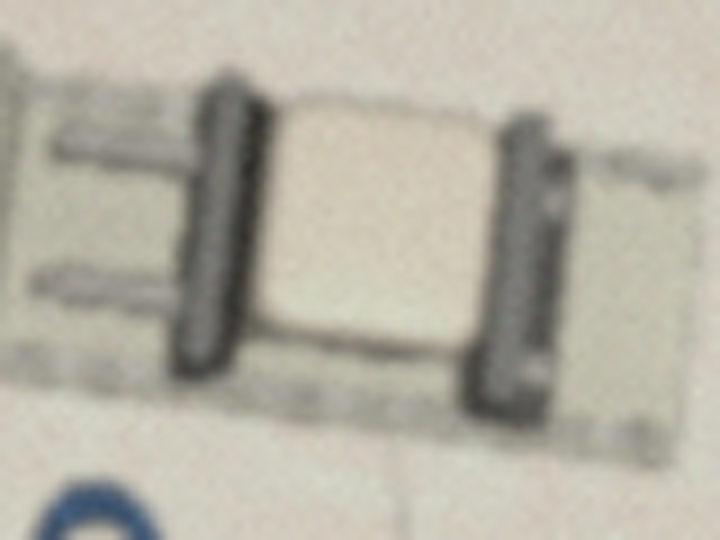

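View pics/scene11z.png

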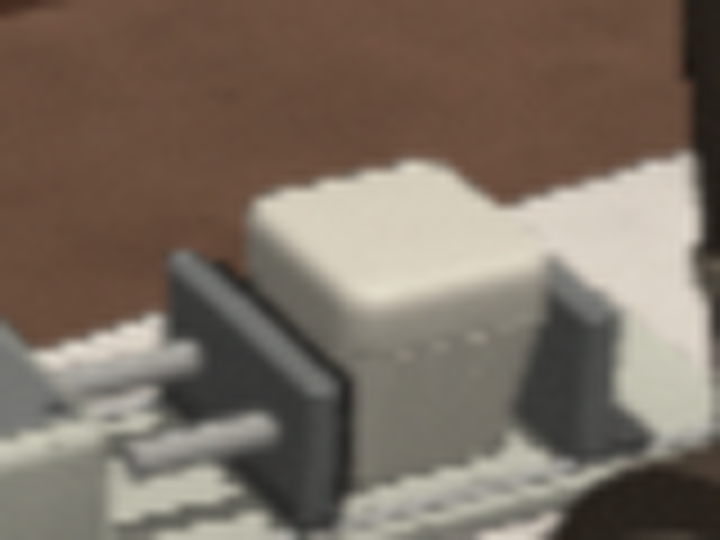

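```bash
python3 -m creep '[[0.005,0.04,0,0,0,0.05],[0.005,0.07,0,0,0,0.1],[0.005,0.09,0,0,0,0.15]]' ;python3 circ.py 0 0
```

```text
time: 20.55
eef_pos: [0.5792, -0.055, 0.1022]
tool_rot: [-3.133, -0.004, 0.629]
force: [-1.4, 6.0, -0.3]
grip_width: 0.015
t 20.55 a 0.723 rad 0.0573 z 0.1022 rot [-3.133 -0.004  0.629] f [-1.4  6.  -0.3] tang(cw resist) 5.45 radial 2.92
```

```bash
python3 -m creep '[[0.005,0.04,0,0,0,0.05],[0.005,0.07,0,0,0,0.1],[0.005,0.09,0,0,0,0.15]]' ;python3 circ.py 0 0
```

```text
time: 20.8
eef_pos: [0.584, -0.0614, 0.1022]
tool_rot: [-3.131, -0.003, 0.554]
force: [-3.4, 3.8, 1.6]
grip_width: 0.0152
t 20.8 a 0.584 rad 0.0574 z 0.1022 rot [-3.131e+00 -3.000e-03  5.540e-01] f [-3.4  3.8  1.6] tang(cw resist) 5.09 radial -0.72
```

```bash
python3 -m creep '[[0.005,0.04,0,0,0,0.06],[0.005,0.07,0,0,0,0.13],[0.005,0.09,0,0,0,0.2]]' ;python3 circ.py 0 0
```

```text
time: 21.05
eef_pos: [0.5878, -0.0679, 0.1021]
tool_rot: [-3.129, -0.0, 0.452]
force: [-4.6, 5.3, 3.7]
grip_width: 0.0152
t 21.05 a 0.454 rad 0.0574 z 0.1021 rot [-3.129 -0.     0.452] f [-4.6  5.3  3.7] tang(cw resist) 6.79 radial -1.82
```

```bash
python3 -m creep '[[0.005,0.03,0,0,0,0.03],[0.005,0.05,0,0,0,0.06],[0.005,0.06,0,0,0,0.1]]' ;python3 circ.py 0 0; python3 -c "
from h import *
im=bot.snapshot('top');cv2.imwrite('pics/top6z.png',cv2.resize(im[150:210,270:350],None,fx=9,fy=9,interpolation=cv2.INTER_CUBIC))
"; python3 circ.py 0 0
```

```text
time: 21.3
eef_pos: [0.5894, -0.0715, 0.1021]
tool_rot: [-3.126, 0.002, 0.404]
force: [-5.1, 6.4, 3.8]
grip_width: 0.0149
t 21.3 a 0.384 rad 0.0573 z 0.1021 rot [-3.126e+00  2.000e-03  4.040e-01] f [-5.1  6.4  3.8] tang(cw resist) 7.89 radial -2.34
t 21.35 a 0.379 rad 0.0573 z 0.1021 rot [-3.127e+00  2.000e-03  4.030e-01] f [-4.9  6.6  4.9] tang(cw resist) 7.9 radial -2.09
```

View pics/top6z.png

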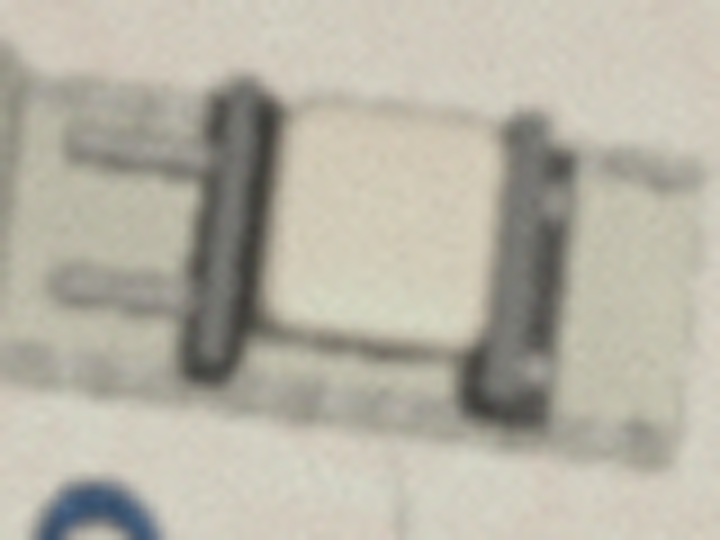

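```bash
python3 -m creep '[[0.005,0.03,0,0,0,0.03],[0.005,0.05,0,0,0,0.06],[0.005,0.06,0,0,0,0.1]]' ;python3 circ.py 0 0;python3 -m creep '[[0,0.01,0,0,0,0],[0,0.01,0,0,0,0],[0,0.01,0,0,0,0]]'; python3 circ.py 0 0
```

```text
time: 21.6
eef_pos: [0.5906, -0.0752, 0.1021]
tool_rot: [-3.124, 0.005, 0.355]
force: [-6.8, 8.3, 4.6]
grip_width: 0.0153
t 21.6 a 0.317 rad 0.0573 z 0.1021 rot [-3.124  0.005  0.355] f [-6.8  8.3  4.6] tang(cw resist) 9.99 radial -3.88
time: 21.85
eef_pos: [0.5905, -0.0753, 0.1021]
tool_rot: [-3.123, 0.005, 0.359]
force: [-3.3, 5.7, 1.5]
grip_width: 0.0154
t 21.85 a 0.315 rad 0.0572 z 0.1021 rot [-3.123  0.005  0.359] f [-3.3  5.7  1.5] tang(cw resist) 6.42 radial -1.35
```

```bash
python3 -m creep '[[0,0,0,0,0,0.08],[0,0,0,0,0,0.08],[0,0,-0.03,0,0,0.08],[0,0,-0.06,0,0,0.08],[0,0,-0.06,0,0,0.08]]' 1 20 ;python3 circ.py 0 0; python3 -c "
from h import *
im=bot.snapshot('wrist');cv2.imwrite('pics/w24z.png',cv2.resize(im[130:330,160:350],None,fx=3.6,fy=3,interpolation=cv2.INTER_CUBIC))
T=pose();h=np.array([.5362,-.0930]);u=np.array([np.cos(.315),np.sin(.315)])
Z=lambda p:((p-[160,130])*[3.6,3]).round(0).tolist()
print('disc',Z(proj('wrist',[[*h,.076]],T)))
for ph in (1.57,1.4,1.2):
  R0=lambda L,off:[*(h+(.055-L*np.cos(ph)+off*np.sin(ph))*u),.118+L*np.sin(ph)+off*np.cos(ph)]
  print(ph,Z(proj('wrist',[R0(.012,.008)],T)),'end ctr, inner edge',Z(proj('wrist',[R0(.062,0),R0(.062,-.008)],T)))
"
```

```text
time: 22.27
eef_pos: [0.5881, -0.0758, 0.1048]
tool_rot: [-3.121, 0.012, 0.319]
force: [1.9, 2.4, -22.9]
grip_width: 0.0155
t 22.27 a 0.32 rad 0.0547 z 0.1048 rot [-3.121  0.012  0.319] f [  1.9   2.4 -22.9] tang(cw resist) 1.67 radial 2.57
disc [[348.0, 385.0]]
1.57 [[343.0, 271.0]] end ctr, inner edge [[335.0, 425.0], [335.0, 464.0]]
1.4 [[343.0, 281.0]] end ctr, inner edge [[335.0, 472.0], [335.0, 504.0]]
1.2 [[343.0, 294.0]] end ctr, inner edge [[336.0, 515.0], [336.0, 536.0]]
```

View pics/w24z.png

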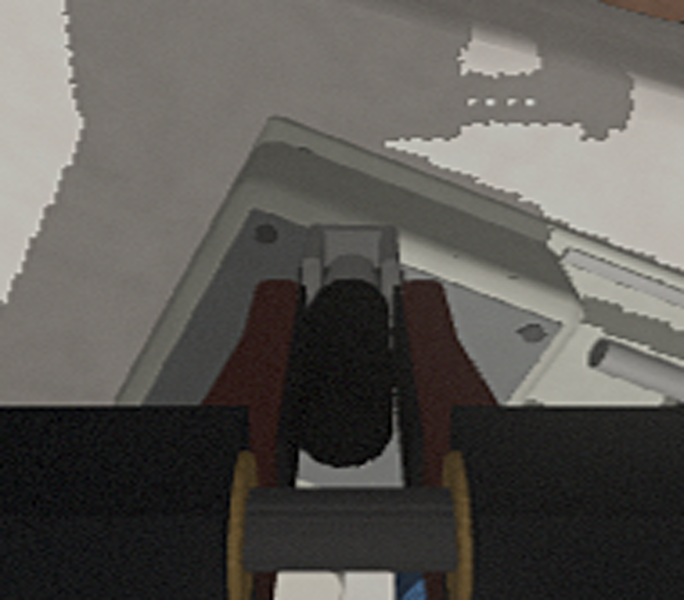

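```bash
python3 -m creep '[[0,0,0,0,0,0],[0,0,-0.02,0,0,0],[0,0,-0.04,0,0,0],[0,0,-0.04,0,0,0]]' 1 5 ;python3 circ.py 0 0
```

```text
time: 22.65
eef_pos: [0.5878, -0.0759, 0.1093]
tool_rot: [-3.121, 0.012, 0.319]
force: [-2.1, 2.2, -4.8]
grip_width: 0.0159
t 22.65 a 0.321 rad 0.0544 z 0.1093 rot [-3.121  0.012  0.319] f [-2.1  2.2 -4.8] tang(cw resist) 2.76 radial -1.32
```

```bash
python3 -m creep '[[-0.04,0,0,0,0,0],[-0.08,0,0.01,0,0,0],[-0.12,0,0.02,0,0,0],[-0.16,0,0.03,0,0,0],[-0.2,0,0.05,0,0,0],[-0.23,0,0.07,0,0,0],[-0.265,0,0.1,0,0,0],[-0.295,0,0.125,0,0,0]]' 1 12 ;python3 circ.py 0 0; python3 -c "
from h import *
im=bot.snapshot('wrist');cv2.imwrite('pics/w25z.png',cv2.resize(im[130:330,160:350],None,fx=3.6,fy=3,interpolation=cv2.INTER_CUBIC))
im=bot.snapshot('scene');cv2.imwrite('pics/scene12z.png',cv2.resize(im[130:240,170:310],None,fx=5.6,fy=5.4,interpolation=cv2.INTER_CUBIC))"
```

```text
time: 23.32
eef_pos: [0.5615, -0.0844, 0.0997]
tool_rot: [-3.122, 0.007, 0.32]
force: [-1.7, 5.0, 5.8]
grip_width: 0.0159
t 23.32 a 0.327 rad 0.0267 z 0.0997 rot [-3.122  0.007  0.32 ] f [-1.7  5.   5.8] tang(cw resist) 5.25 radial -0.02
```

View pics/w25z.png

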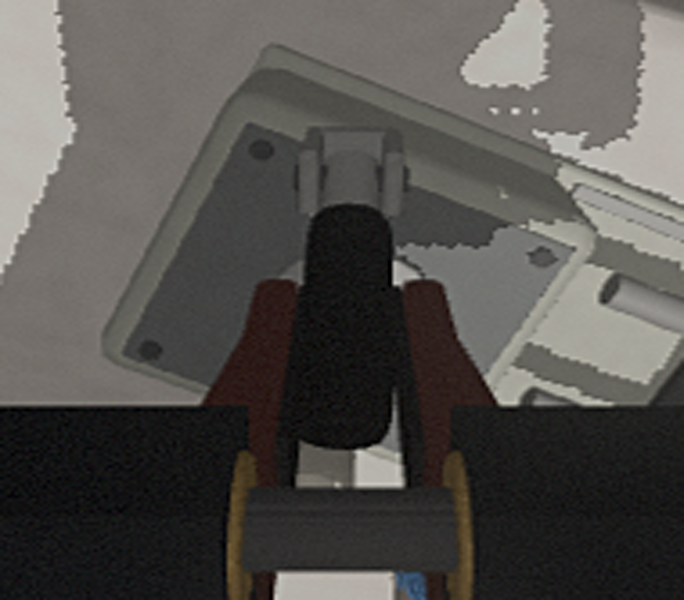

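View pics/scene12z.png

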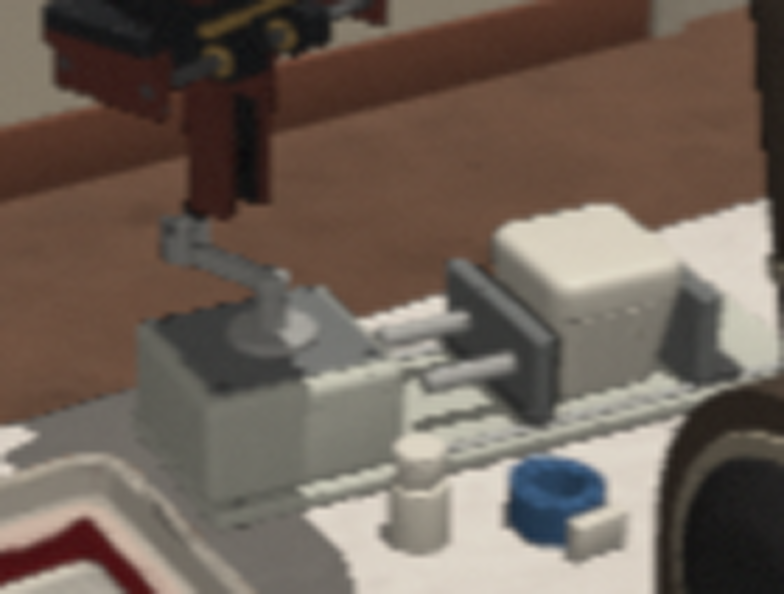

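```bash
python3 -m creep '[[-0.03,-0.01,0.03,0,0,0],[-0.05,-0.01,0.065,0,0,0],[-0.07,-0.01,0.1,0,0,0],[-0.09,-0.01,0.14,0,0,0],[-0.1,-0.01,0.18,0,0,0],[-0.11,-0.01,0.22,0,0,0],[-0.12,-0.01,0.26,0,0,0],[-0.12,-0.01,0.29,0,0,0],[-0.12,-0.01,0.31,0,0,0],[-0.12,-0.01,0.31,0,0,0]]' 1 12 ;python3 circ.py 0 0; python3 -c "
from h import *
im=bot.snapshot('wrist');cv2.imwrite('pics/w26z.png',cv2.resize(im[130:330,160:350],None,fx=3.6,fy=3,interpolation=cv2.INTER_CUBIC))
im=bot.snapshot('scene');cv2.imwrite('pics/scene13z.png',cv2.resize(im[130:240,170:310],None,fx=5.6,fy=5.4,interpolation=cv2.INTER_CUBIC))"
```

```text
time: 24.25
eef_pos: [0.547, -0.0883, 0.0686]
tool_rot: [-3.122, 0.01, 0.318]
force: [-5.7, 1.2, 3.7]
grip_width: 0.0154
t 24.25 a 0.411 rad 0.0118 z 0.0686 rot [-3.122  0.01   0.318] f [-5.7  1.2  3.7] tang(cw resist) 3.41 radial -4.78
```

View pics/w26z.png

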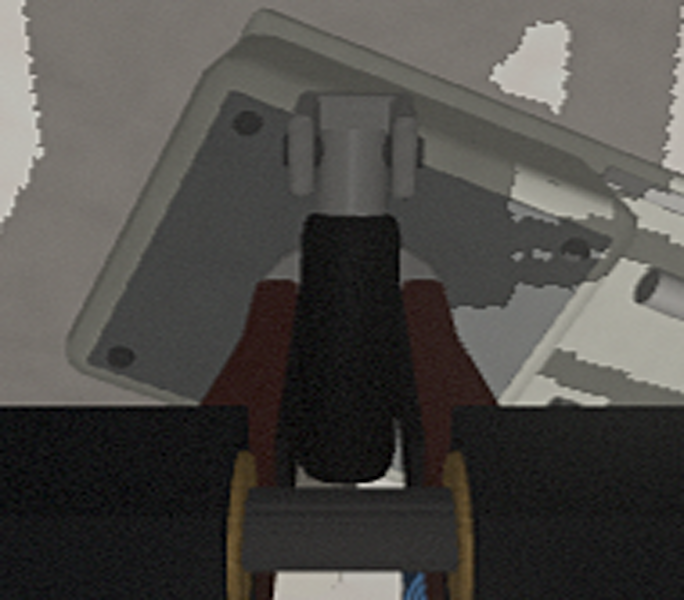

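View pics/scene13z.png

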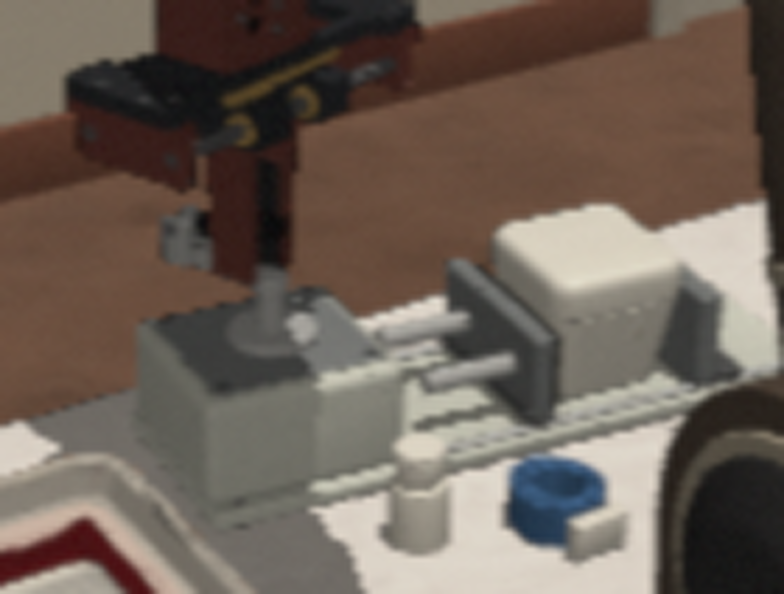

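```bash
python3 -m creep '[[0,0,0.02,0,0,0],[0,0,0.04,0,0,0],[0,0,0.05,0,0,0],[0,0,0.05,0,0,0],[0,0,0.05,0,0,0]]' 1 15 ;python3 circ.py 0 0; python3 -m creep '[[0,0,0,0,0,0],[0,0,0,0,0,0],[0,0,0,0,0,0],[0,0,0,0,0,0],[0,0,-0.3,0,0,0],[0,0,-0.5,0,0,0],[0,0,-0.5,0,0,0]]' 0.45 8 ;python3 circ.py 0 0;python3 -c "
from h import *
im=bot.snapshot('wrist');cv2.imwrite('pics/w27z.png',cv2.resize(im[110:290,170:350],None,fx=4,fy=3.3,interpolation=cv2.INTER_CUBIC));np.save('T27.npy',pose())
im=bot.snapshot('scene');cv2.imwrite('pics/scene14z.png',cv2.resize(im[150:220,190:290],None,fx=7.8,fy=7.8,interpolation=cv2.INTER_CUBIC))"
```

```text
time: 24.77
eef_pos: [0.5475, -0.0882, 0.0655]
tool_rot: [-3.123, 0.008, 0.318]
force: [-4.0, 3.7, 11.0]
grip_width: 0.0157
t 24.77 a 0.401 rad 0.0123 z 0.0655 rot [-3.123  0.008  0.318] f [-4.   3.7 11. ] tang(cw resist) 4.95 radial -2.2
time: 25.35
eef_pos: [0.5506, -0.0899, 0.1191]
tool_rot: [-3.126, 0.003, 0.317]
force: [0.9, -0.2, 0.9]
grip_width: 0.0483
t 25.35 a 0.214 rad 0.0148 z 0.1191 rot [-3.126e+00  3.000e-03  3.170e-01] f [ 0.9 -0.2  0.9] tang(cw resist) -0.41 radial 0.87
```

View pics/w27z.png

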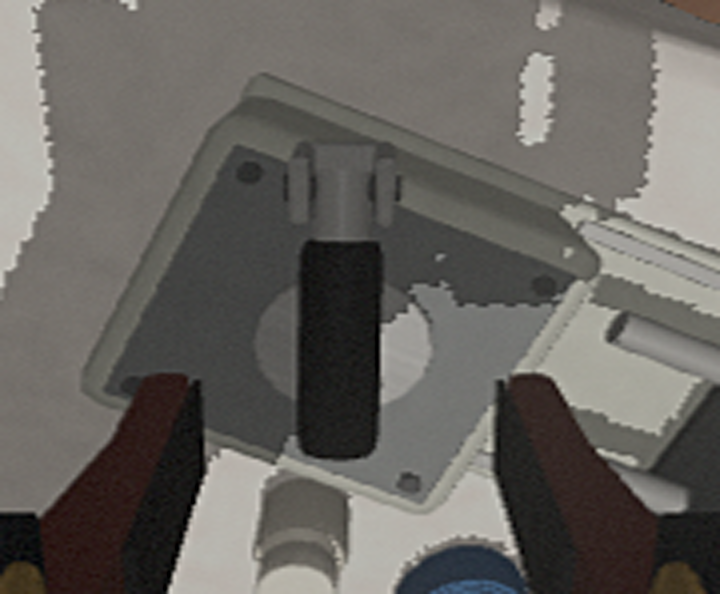

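View pics/scene14z.png

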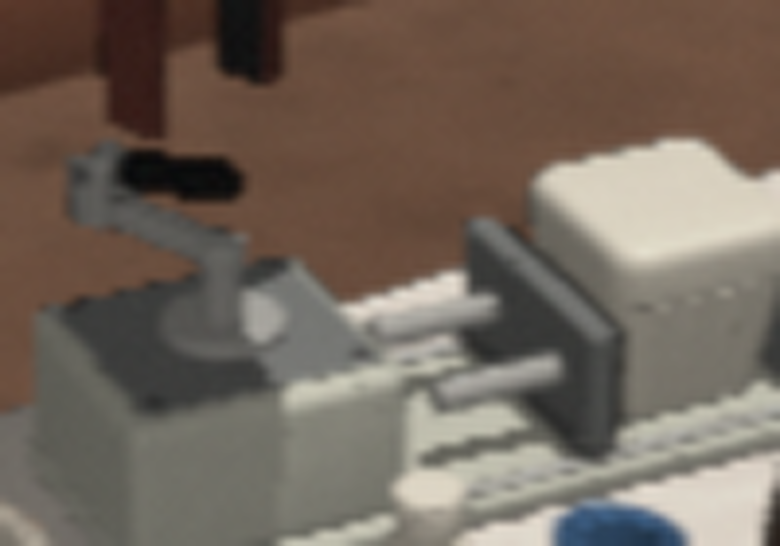

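Run:
```python
from h import *
h=np.array([.5362,-.0930])
for a in (.3,.36):
  u=np.array([np.cos(a),np.sin(a)])
  Z=lambda p:((p-[190,150])*7.8).round(0).tolist()
  print(a,'pivot',Z(proj('scene',[[*(h+.055*u),.118]])))
  for ph in (0,.2,.4,.6):
    print(ph,Z(proj('scene',[[*(h+(.055-L*np.cos(ph))*u),.118+L*np.sin(ph)] for L in (.012,.062)])))
```

```text
0.3 pivot [[101.0, 158.0]]
0 [[126.0, 169.0], [235.0, 212.0]]
0.2 [[126.0, 162.0], [232.0, 179.0]]
0.4 [[124.0, 156.0], [223.0, 145.0]]
0.6 [[121.0, 149.0], [209.0, 111.0]]
0.36 pivot [[95.0, 162.0]]
0 [[122.0, 171.0], [236.0, 212.0]]
0.2 [[121.0, 165.0], [232.0, 179.0]]
0.4 [[119.0, 158.0], [223.0, 145.0]]
0.6 [[116.0, 152.0], [209.0, 111.0]]
```

```bash
python3 -m creep '[[-0.04,0,0,0,0,0],[-0.08,0,0,0,0,0],[-0.08,0,0,0,0,0],[-0.08,0,0,0,0,0],[-0.08,0,0,0,0,0],[-0.08,0,0,0,0,0],[-0.08,0,0.05,0,0,0],[-0.08,0,0.1,0,0,0],[-0.08,0,0.15,0,0,0]]' 1 10 ;python3 circ.py 0 0; python3 -m creep '[[0,0,0.04,0,0,0],[0,0,0.08,0,0,0],[0,0,0.1,0,0,0]]' ;python3 circ.py 0 0
```

```text
time: 26.2
eef_pos: [0.5407, -0.0916, 0.1003]
tool_rot: [-3.124, 0.007, 0.318]
force: [-0.7, -0.1, 1.7]
grip_width: 0.0003
t 26.2 a 0.296 rad 0.0047 z 0.1003 rot [-3.124  0.007  0.318] f [-0.7 -0.1  1.7] tang(cw resist) 0.08 radial -0.68
time: 26.45
eef_pos: [0.54, -0.0916, 0.0894]
tool_rot: [-3.123, 0.008, 0.318]
force: [-1.5, 0.0, 3.0]
grip_width: 0.0005
t 26.45 a 0.359 rad 0.004 z 0.0894 rot [-3.123  0.008  0.318] f [-1.5  0.   3. ] tang(cw resist) 0.57 radial -1.4
```

```bash
python3 -m creep '[[0,0,0.03,0,0,0],[0,0,0.05,0,0,0],[0,0,0.06,0,0,0],[0,0,0.06,0,0,0]]' ;python3 -c "
from h import *
im=bot.snapshot('scene');cv2.imwrite('pics/scene15z.png',cv2.resize(im[150:220,190:290],None,fx=7.8,fy=7.8,interpolation=cv2.INTER_CUBIC))"; python3 circ.py 0 0
```

```text
time: 26.78
eef_pos: [0.5408, -0.0933, 0.0861]
tool_rot: [-3.126, 0.007, 0.316]
force: [-8.3, -3.9, 23.8]
grip_width: 0.0007
t 26.83 a -0.077 rad 0.0046 z 0.0861 rot [-3.126  0.006  0.316] f [-8.7 -3.4 23.6] tang(cw resist) -4.08 radial -8.36
```

View pics/scene15z.png

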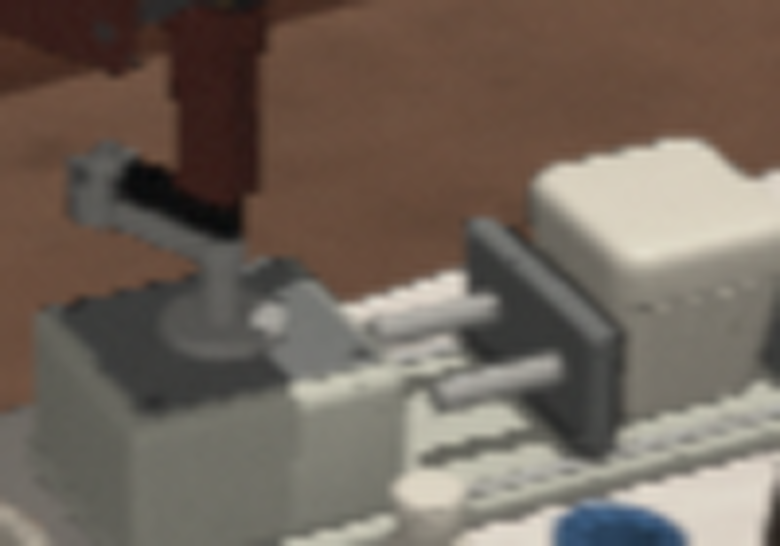

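```bash
python3 -m creep '[[0,0,-0.2,0,0,0],[0,0,-0.5,0,0,0],[0,0,-0.8,0,0,0],[0,0,-1,0,0,0],[0,0,-1,0,0,0]]' ;python3 -m creep '[[0.3,0,-0.1,0,0,0],[0.6,0,-0.3,0,0,0],[0.9,0,-0.5,0,0,0],[0.9,0,-0.5,0,0,0],[0.9,0,-0.5,0,0,0]]' ;python3 -c "
from h import *
im=bot.snapshot('scene');cv2.imwrite('pics/scene16.png',im);cv2.imwrite('pics/scene16z.png',cv2.resize(im[150:220,190:290],None,fx=7.8,fy=7.8,interpolation=cv2.INTER_CUBIC))
np.save('T28.npy',pose());im=bot.snapshot('wrist');cv2.imwrite('pics/w28.png',im);print(bot.get_obs()['force'])
im=bot.snapshot('top');cv2.imwrite('pics/top7z.png',cv2.resize(im[140:240,220:360],None,fx=5.6,fy=5.6,interpolation=cv2.INTER_CUBIC))"
```

```text
time: 27.25
eef_pos: [0.5448, -0.0948, 0.1906]
tool_rot: [-3.129, -0.001, 0.316]
force: [0.6, 0.9, 0.0]
grip_width: 0.0007
time: 27.67
eef_pos: [0.6318, -0.0663, 0.2401]
tool_rot: [-3.129, -0.002, 0.318]
force: [-1.2, -0.6, -0.7]
grip_width: 0.0009
[ 0.12736213 -0.25664941 -0.09373087]
```

View pics/scene16z.png

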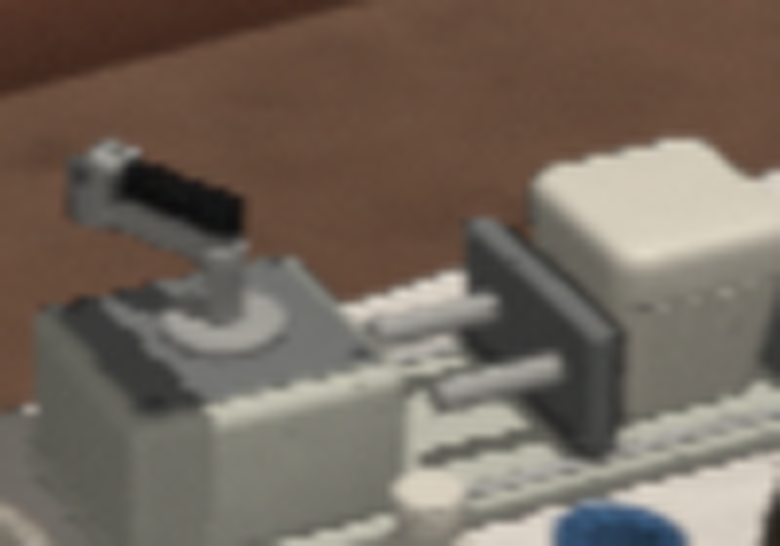

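View pics/w28.png

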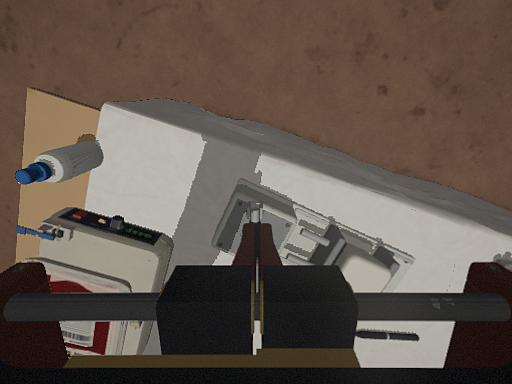

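View pics/top7z.png

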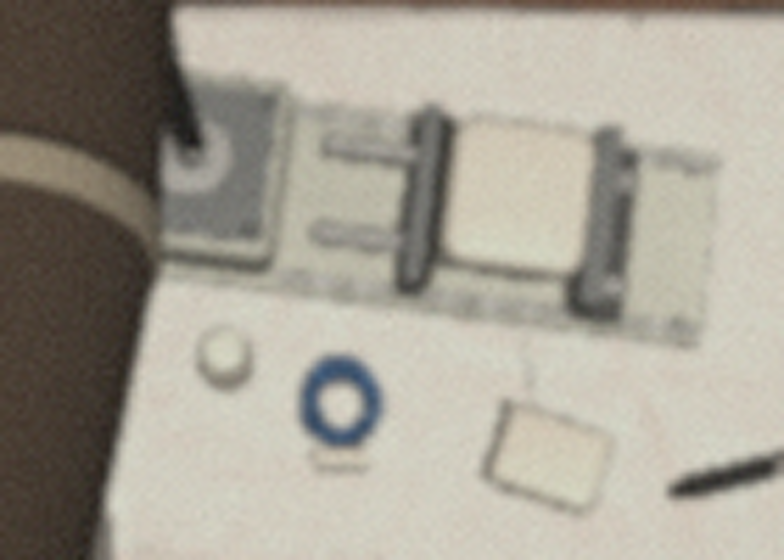

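Run:
```python
from h import *
def meas(f):
    im=cv2.imread(f)
    m=(im.max(2)<38).astype(np.uint8)
    m[:, :200]=0;m[:,225:]=0;m[:168]=0;m[184:]=0
    y,x=np.nonzero(m); print(len(x),x.min(),x.max())
    vx,vy,cx,cy=cv2.fitLine(np.c_[x,y].astype(np.float32),cv2.DIST_L2,0,.01,.01).ravel()
    return vy/vx,cx,cy
print('flat now',meas('pics/scene16.png'))
print('start',end=' ');im=cv2.imread('pics/scene0.png');m=(im.max(2)<38);m[:,:195]=0;m[:,228:]=0;m[:165]=0;m[190:]=0
h=np.array([.5362,-.0930])
for a in (.3,.34):
  u=np.array([np.cos(a),np.sin(a)])
  for ph in (0,.05,.1,.2):
    p=proj('scene',[[*(h+(.055-L*np.cos(ph))*u),.118+L*np.sin(ph)] for L in (.012,.062)]);d=p[1]-p[0]
    print(a,ph,(d[1]/d[0]).round(3),p.mean(0))
```

```text
74 205 220
flat now (np.float32(0.39154914), np.float32(213.02702), np.float32(175.22974))
start 0.3 0 0.405 [213.15190228 174.42219794]
0.3 0.05 0.345 [213.12937938 173.80149692]
0.3 0.1 0.284 [213.08076996 173.17050244]
0.3 0.2 0.16 [212.90556484 171.88431261]
0.34 0 0.373 [212.97356809 174.51533922]
0.34 0.05 0.315 [212.95058288 173.89487825]
0.34 0.1 0.256 [212.9006047 173.2646197]
0.34 0.2 0.136 [212.71994519 171.9813623 ]
```

```bash
python3 -c "
from workcell import bot
o=bot.get_obs();print(o['time'],o['force'].round(1));print(bot.sign_off())"
```

```text
27.8167 [ 0.5 -0.5  0.2]
the job is handed in; nothing more can be done
None
```

The box is clamped between the jaw and the stop, the handle is folded flat, and I handed the job in at 27.8 s. No verdict was reported.

**What I did:** I swung the handle up to its stop and cranked clockwise about 7.7 rad in total. I stopped when the drag at the handle rose from about 6 N to about 10 N. Then I folded the handle down and pressed it flat onto the arm with 24 N from above, using the shut fingers.

**Last checks:**
- **Handle:** in the scene picture its slope matches a fold angle of 0, within about 0.03 rad.
- **Box:** it stands upright against the stop, and the bystanders in the last top view look where they were. The arm hid the spray bottle there. I compared the pictures by eye and measured no distances.
- **Robot:** it is clear of everything, with less than 1 N at the wrist.

**What went wrong or disagreed:**
- **Fingertips:** they appeared about 40 mm behind the reported TCP, so the first pinch closed on nothing. I corrected the height from the pictures.
- **Grip on the crank:** the handle slipped out of the fingers once while cranking too fast. It leaned in slightly, so I regrasped it, and regrasped again at half a turn to keep the wrist within its range. I pushed it back up to its stop before tightening.
- **Folding:** the pinched fold stopped at about 0.2 rad, which is why I pressed it flat from above.
- **Jaw force:** I could only estimate this. Crank travel after contact gives 18–20 N, and the last drag reading gives about 27 N. Both are inside 10–35 N.

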